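# Run the waiting seed tins through the carousel reader

### The job

Throw the isolator's lever to its red end (off) before handling the tins, then have the carousel's white well facing the reader and stand every seed tin from the white sheet upright in a well of its own (any well). Then throw the lever to its green end (on), turn the carousel by its bar grip one click so the yellow well faces the reader, let it rest there a moment, one more click so the blue well does, throw the lever back to red, and last turn the carousel back to white, leaving all tins in their wells. A tin that gets knocked out must be put back in a well before the carousel is moved on, and nothing else on the bench may be disturbed.

Things in the scene. Friction and masses are not known exactly. Their poses are not given: they have to be found in the camera images.
- tin1: Seed sample tin: closed upright aluminium cylinder with a brass-coloured lid and a big orange disc on top, 48 mm diameter, 30 mm high, about 0.1 kg. Origin at the centre of its underside, z axis up out of the lid. Two or three tins are present; they start standing on the white sheet (3 mm thick).
- tin2: Seed sample tin: closed upright aluminium cylinder with a brass-coloured lid and a big orange disc on top, 48 mm diameter, 30 mm high, about 0.1 kg. Origin at the centre of its underside, z axis up out of the lid. Two or three tins are present; they start standing on the white sheet (3 mm thick).
- tin3: Seed sample tin: closed upright aluminium cylinder with a brass-coloured lid and a big orange disc on top, 48 mm diameter, 30 mm high, about 0.1 kg. Origin at the centre of its underside, z axis up out of the lid. Two or three tins are present; they start standing on the white sheet (3 mm thick).
- well1 (a point): Centre of the floor of the carousel's white well: round pocket, 56 mm inner diameter, black lip 6 mm high and 3.5 mm thick, white floor and white flags beside it. Floor 24 mm above the table, 88 mm from the axis; z up. Turns with the carousel; yellow is 60 degrees clockwise from it (seen from above). Flat grey discs blank the other three places.
- well2 (a point): Centre of the floor of the carousel's yellow well: round pocket, 56 mm inner diameter, black lip 6 mm high and 3.5 mm thick, yellow floor and yellow flags beside it. Floor 24 mm above the table, 88 mm from the axis; z up. Turns with the carousel; white is 60 degrees anticlockwise, blue 60 degrees clockwise from it. Flat grey discs blank the other three places.
- well3 (a point): Centre of the floor of the carousel's blue well: round pocket, 56 mm inner diameter, black lip 6 mm high and 3.5 mm thick, blue floor and blue flags beside it. Floor 24 mm above the table, 88 mm from the axis; z up. Turns with the carousel; yellow is 60 degrees anticlockwise from it. Flat grey discs blank the other three places.
- hub (a point): Centre of the carousel's black bar grip, on the turning axis, 81 mm above the table: 60 mm long (this point's x axis), 16 mm wide (y), 34 mm high (64 to 98 mm above the table) on a 26 mm thick post. It turns with the carousel. Tops of seated tins are at 54 mm.
- carousel (a joint): Angle of the carousel (240 mm disc) in rad, growing anticlockwise seen from above; sprung detents at 0 (white well faces the reader), 1.047 (yellow) and 2.094 (blue); end stops 0.1 beyond. Let go between two, it springs to the nearer; turning it takes up to 0.3 N m. It starts at any of the three.
- stand: Fixed white base of the reader (248 mm disc under the carousel), origin on the table under the carousel's axis. The reader is a white post with a grey camera head, 157 mm high, on the +x side of this frame, 170 to 230 mm from the axis, 80 mm wide; a red pointer on the base in front of it marks the reading position. x points from the axis to the reader, z up.
- isolator: Fixed grey switch box, 130 mm (x) by 90 mm (y) by 45 mm high, origin at the centre of its underside on the table. Its lever turns about a level axis along y, 45 mm up over the origin. Green plate on its +x end (on), red plate on its -x end (off).
- switch (a joint): Angle of the isolator's lever in rad: +0.58 leaning to the green end (on), -0.58 leaning to the red end (off), 0 upright. Over-centre: past upright it snaps to the end by itself; pushing it over takes about 6 N at the grip. It starts on.
- switch_bar (a point): Centre of the yellow crossbar grip at the top of the isolator's lever, 75 mm from the lever's pivot: a round bar of 18 mm diameter and 54 mm length along the isolator's y, about 108 mm above the table when on or off and 120 mm when upright. The stem below it is 10 by 14 mm.
- tag: Small wooden tag 45 x 22 x 6 mm on the white sheet. Origin at the centre of its underside. Not part of the job: leave it alone.
- forceps: Steel forceps 110 x 12 x 7 mm lying beside the isolator. Origin at the centre of its underside. Not part of the job: leave it alone.
- packets: Stack of brown seed packets, 88 x 132 x 24 mm. Origin at the centre of its underside. Not part of the job: leave it alone.
- clearbox: Open clear plastic box, 120 x 170 x 50 mm. Origin at the centre of its underside. Not part of the job: leave it alone.
- flask: Grey drinking flask with black cap, 68 mm diameter, 210 mm high. Origin at the centre of its underside. Not part of the job: leave it alone.
- tissues: White and blue tissue box, 110 x 200 x 70 mm. Origin at the centre of its underside. Not part of the job: leave it alone.
- metaltray: Small open steel tray, 110 x 110 x 20 mm. Origin at the centre of its underside. Not part of the job: leave it alone.
- pen: Black pen, 10 mm diameter, 140 mm long. Origin at the centre of its underside. Not part of the job: leave it alone.
Mind the look-alikes: they are no part of the job. Leave any pink or purple look-alike of the tin2 alone.

How it is judged:
By the outcome, as a careful person would: the job done as asked, in the order asked, and still so for the second after the job is handed in, with the robot touching nothing.
Of tin1, tin2, tin3 only 2 to 3 are there at a start; the rules pass over those that are not, and their reading is None.
At some moment in a run one of tin1, tin2, tin3 may be knocked a few centimetres aside while the robot is not near it.
Once in a run the grip may slacken for a moment while it holds something.
It also fails if it takes over 208 s, if anything falls off the work surface, if the arm or the gripper's body presses on something with over 40 N, if the wrist force passes 120 N, or if a joint passes its speed limit or range.

### The arm

A 6-joint arm with a two-finger parallel gripper is mounted at the origin on the work surface. World frame = base frame: x ahead of the robot, y to its left, z up, the work surface at z = 0. Lengths are in mm, angles in rad, forces in N, time in s.
With the tool pointing down it reaches from about 325 to 925 mm from the base axis. Payload 3.1 kg.
Tool frame: the origin (TCP) lies between the finger pads; the fingertips stand r.tip_extent ahead of it and the grasp point (between the pads) lies 5 mm behind it (r.tip_extent is the distance from the TCP to the fingertips, in mm); x points along the fingers, y is the direction in which the jaws open and shut, and the axes are right-handed (so a half turn about x gives the same grasp; the last joint's range is limited). The gripper opens to 85 mm and grips with 20 to 120 N. Pads are 22 mm wide; open, the fingers measure 114 mm over their backs; the gripper's body (76 mm by 85 mm) begins 54 mm behind the grasp point. The pads swing forward as they close: fully open they stand 13 mm farther back than shut.
Start: joints at [-1.398, 0.217, 1.613, -0, 1.311, -0.112], TCP at [175.624, -599.829, 217.4] pointing down, gripper open.
Joint ranges: [-2.75, 2.75], [-0.78, 2.1], [0.31, 2.55], [-1.13, 4.27], [0.13, 2.63], [-2.58, 2.58]. Speed limits (rad/s): [2.79, 2.79, 3.14, 3.14, 3.14, 3.14].

### API

Orientations are given as a unit quaternion [w, x, y, z].
In Python, from station import r, vision gives the robot as it stands.
- The arm moves only by the tool move_arm, never from a script. Its arguments are lists of equal length, an entry for each row: "grip": the finger opening in m, from 0 to 0.0854; "linear": the shift along the tool's x, y, z in m, a list of three; "rotation": the turn, a rotation vector about the tool's x, y, z in rad, a list of three. A call has 1 to 5 rows; each row is the pose to reach, as a shift and turn from the pose measured when the call began, along the tool's axes at that moment; what a row does not reach only later rows make up. A row lasts 1/12 s, in which the tool goes at most 41.7 mm and 7.16 degrees, less where a joint would pass 70% of its speed; a pose out of reach is approached as far as the arm can. A call with a gripper value outside its range is refused whole. The fingers move at their own pace and stop on an object; "newtons" is the grip in N (left out, the last holds). Time passes only in rows, so rows that repeat a pose let the fingers close. It gives the time, the measured TCP pose, the force and the opening at its end, in the units of the state.
- r.get_state(): the state, without advancing time (a new reading comes with each control period).
- vision.get_image(name): name is "scene" or "top" or "wrist"; returns a dict with "pixels" (480x640x3 uint8, red, green, blue), "intrinsics" (3x3 intrinsics, pixels), "k1" (the pictures are not rectified: a ray, as slopes to the right and down, at radius r is drawn at 1 + k1 r^2 times it, then the intrinsics apply), "R" (3x3) and "t" (3): a world point X has camera coordinates R X + t; the wrist camera has in their place "T_tool_cam" (4x4, takes a point from camera to tool coordinates, whose origin is the TCP and whose axes are the tool frame's). Camera axes: x right, y down, z forward; pixel columns grow to the right and rows downward; lengths in mm; the calibration is good to about 2 mm. A picture is of the moment at which its call begins: read the wrist's pose just before it. There is no depth.
- r.hand_in(): hands the job in, once; it reports no verdict.
The state is a dict: "clock": time; "joints": joint angles; "joint_vel": joint speeds; "joint_efforts": joint torques, N m; "tcp_pos": TCP position; "eef_rot": TCP orientation; "force": force on the tool from outside, world axes, zero at the start; "ft_torque": the same for the moment, N m; "grip_width": finger opening in mm.
Only numpy, scipy, OpenCV 4.12 (cv2) and the standard library are available. Lean on these libraries where they do the work, as an engineer would, in place of code of your own. Each camera call takes 0.05 s, during which the arm holds its last target.

## Working session

There is one attempt and no reset: what is moved stays moved. The work goes in short steps, Python scripts to look and compute and a tool call to move; the robot and the scene stay as the last step left them, time stands still between calls to the robot, and variables do not carry over. Pictures are saved under pics/ and viewed, and the job is handed in when it is done.

Besides the shell and the picture viewer there is one more tool, called after ">>>" by a JSON object that holds its "fn" and its "kwargs". move_arm: Moves the arm, as the interface text tells. Its arguments: {"type":"object","properties":{"grip":{"type":"array"},"linear":{"type":"array"},"rotation":{"type":"array"},"newtons":{"type":"number"}},"required":["grip","linear","rotation"]}

```bash
ls; mkdir -p pics
cat > h.py <<'E'
import numpy as np, cv2
from station import r, vision
def save(name,fn):
    im=vision.get_image(name); cv2.imwrite('pics/'+fn,im['pixels'][:,:,::-1]); return im
E
python3 - <<'E'
from h import *
s=r.get_state(); print(s, r.tip_extent)
for n in ['scene','top','wrist']:
    im=save(n,n+'0.png'); print(n,im['intrinsics'],im['k1'],im.get('R'),im.get('t'),im.get('T_tool_cam'))
E
```

```text
pics
{'clock': 0.0, 'joints': array([-1.39819717e+00,  2.17766251e-01,  1.61495907e+00, -2.54512455e-05,
        1.31126707e+00, -1.12213670e-01]), 'joint_vel': array([ 0.00058893, -0.00063339,  0.00029645, -0.00187185, -0.0010976 ,
        0.00087957]), 'joint_efforts': array([ 7.22330587e-04, -3.96846485e+01, -3.03851223e+01, -3.07958476e-05,
        9.64166829e-03,  1.91016184e-06]), 'tcp_pos': array([ 175.46908533, -598.97326864,  216.0477706 ]), 'eef_rot': array([-0.09951098, -0.69991384, -0.10120655,  0.69998244]), 'force': array([0.20700207, 0.35846201, 0.47345173]), 'ft_torque': array([0.06038468, 0.0097398 , 0.01730315]), 'grip_width': 85.63625429736544} 14.0
scene [[570.94732699   0.         318.2420004 ]
 [  0.         570.94732699 236.56797609]
 [  0.           0.           1.        ]] -0.16013702273778319 [[-0.76110731  0.64846385  0.01450143]
 [ 0.51194516  0.61430201 -0.60045415]
 [-0.39828107 -0.44958611 -0.79952768]] [ 419.24013879 -223.99616464 1855.29129933] None
top [[466.25098284   0.         317.17088748]
 [  0.         466.25098284 245.26042498]
 [  0.           0.           1.        ]] -0.043954742873585244 [[-0.02122883 -0.99975255 -0.00664717]
 [-0.99709245  0.0216581  -0.07305873]
 [ 0.07318462  0.00507689 -0.99730549]] [   7.66609629  536.97718338 1287.57689538] None
wrist [[421.82652652   0.         323.89305959]
 [  0.         421.82652652 234.33617391]
 [  0.           0.           1.        ]] -0.08839058466000824 None None [[-1.90881180e-04 -3.09432664e-01  9.50921337e-01 -1.56347243e+02]
 [ 9.99999923e-01  2.66008886e-04  2.87292958e-04  4.50742752e-01]
 [-3.41851351e-04  9.50921319e-01  3.09432590e-01 -7.88174780e+01]
 [ 0.00000000e+00  0.00000000e+00  0.00000000e+00  1.00000000e+00]]
```

View pics/top0.png

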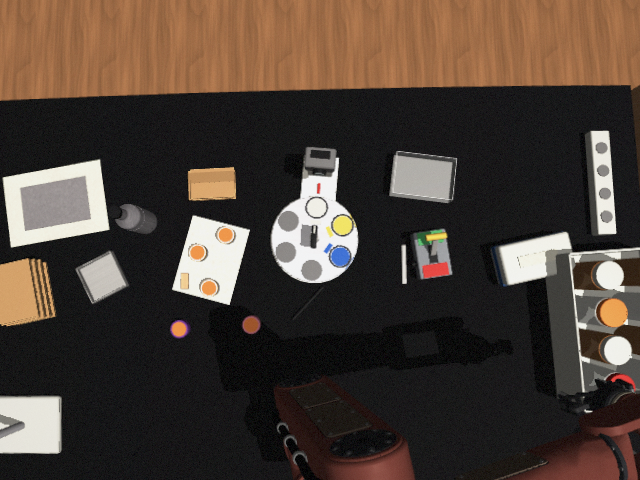

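View pics/scene0.png

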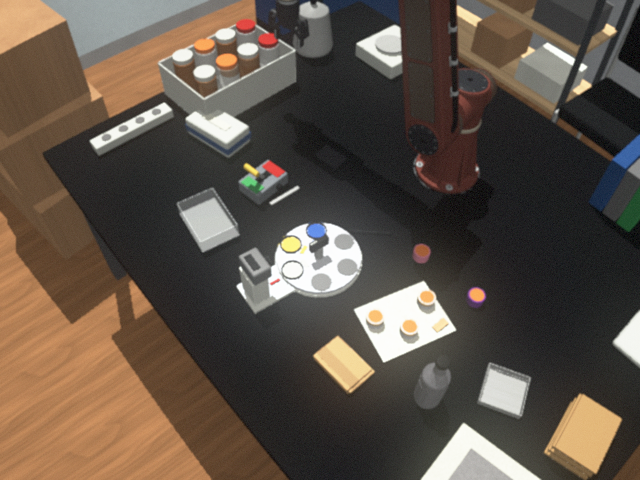

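View pics/wrist0.png

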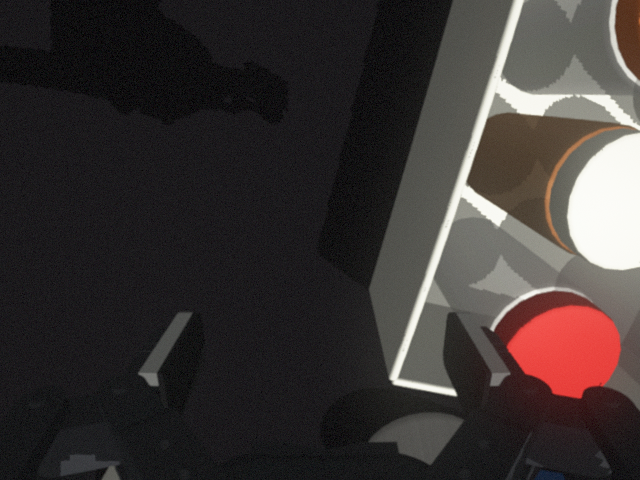

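```bash
cat >> h.py <<'E'
from scipy.spatial.transform import Rotation as Ro
def cam(im,pose=None):
    if im.get('T_tool_cam') is not None:
        T=np.array(im['T_tool_cam']); p,Rt=pose
        return Rt@T[:3,:3], Rt@T[:3,3]+p
    R=np.array(im['R']);t=np.array(im['t']); return R.T,-R.T@t
def rays(im,uv,pose=None):
    u=cv2.undistortPoints(np.array(uv,float).reshape(-1,1,2),np.array(im['intrinsics']),np.array([im['k1'],0,0,0.])).reshape(-1,2)
    Rc,c=cam(im,pose); return c,np.c_[u,np.ones(len(u))]@Rc.T
def plane(im,uv,z,pose=None):
    c,d=rays(im,uv,pose); return c+d*((z-c[2])/d[:,2])[:,None]
def proj(im,X,pose=None):
    Rc,c=cam(im,pose); R=Rc.T
    return cv2.projectPoints(np.array(X,float).reshape(-1,1,3),cv2.Rodrigues(R)[0],-R@c,np.array(im['intrinsics']),np.array([im['k1'],0,0,0.]))[0].reshape(-1,2)
def pose():
    s=r.get_state(); q=s['eef_rot']; return np.array(s['tcp_pos']),Ro.from_quat([q[1],q[2],q[3],q[0]]).as_matrix()
def tri(a,b):
    A=np.zeros((3,3));v=np.zeros(3)
    for c,d in (a,b):
        d=d.ravel()/np.linalg.norm(d); P=np.eye(3)-np.outer(d,d); A+=P; v+=P@c
    return np.linalg.solve(A,v)
def blobs(px,lo,hi,amin=20):
    h=cv2.cvtColor(px,cv2.COLOR_RGB2HSV); m=cv2.inRange(h,np.array(lo),np.array(hi))
    n,l,st,ce=cv2.connectedComponentsWithStats(m)
    return [(ce[i].round(1),st[i][4],st[i][:4]) for i in range(1,n) if st[i][4]>=amin],m
def crop(px,x0,y0,x1,y1,k,fn):
    cv2.imwrite('pics/'+fn,cv2.resize(px[y0:y1,x0:x1,::-1],None,fx=k,fy=k,interpolation=cv2.INTER_CUBIC))
E
python3 - <<'E'
from h import *
t=vision.get_image('top');s=vision.get_image('scene')
crop(t['pixels'],160,190,460,340,2.6,'tc.png')
crop(s['pixels'],220,150,500,360,2.8,'sc.png')
for n,lo,hi in [('orange',(5,120,150),(18,255,255)),('yellow',(22,120,120),(35,255,255)),('red',(0,180,120),(4,255,255)),('green',(45,100,60),(85,255,255)),('blue',(100,120,80),(125,255,255))]:
    for k,im in (('t',t),('s',s)):
        for b in blobs(im['pixels'],lo,hi,12)[0]: print(n,k,b[0],b[1],plane(im,b[0],33 if n=='orange' else 45)[0].round(0))
E
```

```text
orange t [310.   45.5] 51796 [1115.    4.   33.]
orange t [162.7  17.4] 13 [1216.  435.   33.]
orange t [211.3 183. ] 1379 [718. 290.  33.]
orange t [225.1 234.4] 143 [572. 252.  33.]
orange t [197. 252.] 144 [524. 331.  33.]
orange t [ 20.  292.9] 2462 [420. 837.  33.]
orange t [ 48.6 289.1] 143 [429. 753.  33.]
orange t [208.5 287.7] 150 [425. 299.  33.]
orange t [613.4 312.3] 632 [ 331. -826.   33.]
orange t [250.6 324.5] 162 [322. 184.  33.]
orange t [178.5 328.7] 151 [314. 383.  33.]
orange s [156.4  58.9] 5704 [  444. -1092.    33.]
orange s [225.9  59.9] 247 [ 244. -906.   33.]
orange s [ 74.2 392.6] 28763 [1292.  -56.   33.]
orange s [421.8 250.1] 121 [325. 189.  33.]
orange s [138.3 300.6] 425 [1030. -182.   33.]
orange s [476.7 294.5] 128 [317. 389.  33.]
orange s [426.5 296.5] 102 [427. 303.  33.]
orange s [375.1 315.6] 104 [574. 255.  33.]
orange s [409.2 325.9] 113 [527. 335.  33.]
orange s [572.3 408.9] 107 [384. 767.  33.]
orange s [600.2 406.6] 13 [325. 814.  33.]
orange s [616.8 418.2] 29 [317. 864.  33.]
orange s [592.3 426.2] 12 [382. 830.  33.]
orange s [598.  425
[... 372 characters left out ...]
ge s [598.4 462.7] 16 [445. 896.  33.]
yellow t [342.3 225.1] 245 [589. -74.  45.]
yellow t [329. 231.] 29 [574. -37.  45.]
yellow t [435.9 236.1] 132 [ 553. -332.   45.]
yellow s [250.4 169. ] 96 [ 518. -367.   45.]
red t [435.8 269.1] 178 [ 463. -328.   45.]
red t [624.1 378.5] 95 [ 150. -839.   45.]
red s [245.3  24.2] 64 [   52. -1045.    45.]
red s [267.5  38.6] 89 [  46. -903.   45.]
green t [425.5 237. ] 144 [ 551. -303.   45.]
green s [252.  184.3] 163 [ 552. -312.   45.]
green s [630.8 212.7] 520 [-289.  528.   45.]
blue t [327.6 247.9] 32 [527. -32.  45.]
blue t [340.1 256.3] 257 [503. -66.  45.]
blue s [628.4 153.6] 507 [-528.  383.   45.]
blue s [315.7 230.3] 176 [517. -52.  45.]
```

View pics/tc.png

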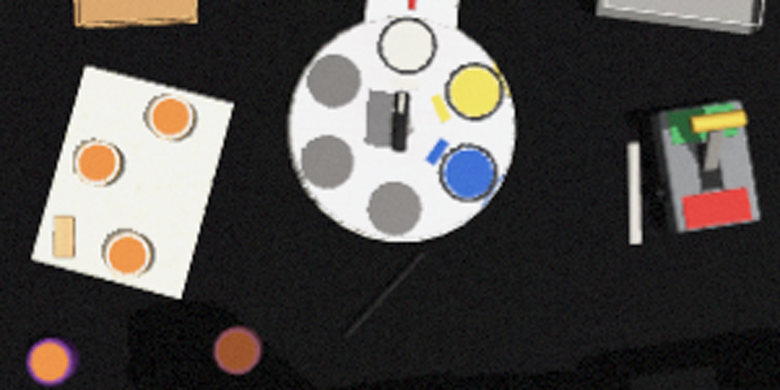

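View pics/sc.png

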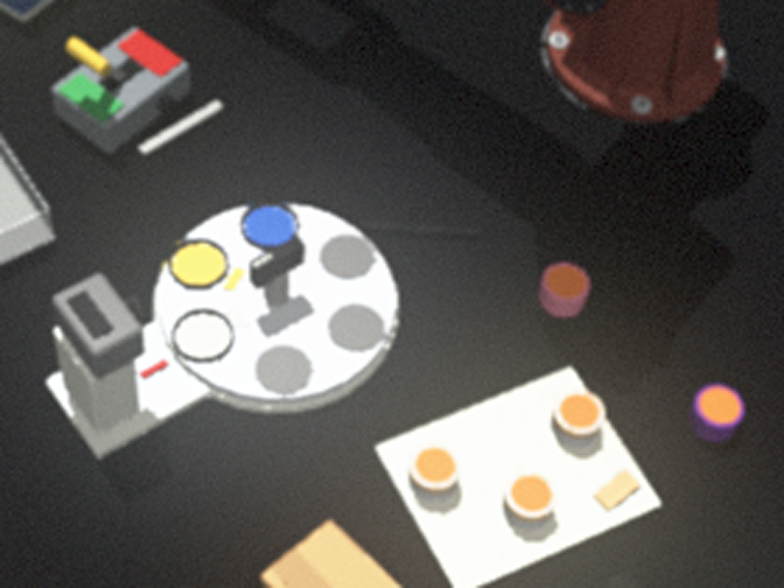

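Run:
```python
from h import *
t=vision.get_image('top');s=vision.get_image('scene')
P=t['pixels']
for k,im,uvy,uvb in (('t',t,(342.3,225.1),(340.1,256.3)),('s',s,(291,244),(315.7,230.3))):
    Y=plane(im,uvy,24)[0][:2];B=plane(im,uvb,24)[0][:2]
    m=(Y+B)/2; d=B-Y; L=np.linalg.norm(d); n=np.array([d[1],-d[0]])/L
    # axis: clockwise from yellow to blue => center on the right of travel
    c=m+n*L*np.sqrt(3)/2; 
    print(k,Y,B,L,c, 'yellow dir',np.degrees(np.arctan2(*(Y-c)[::-1])),'blue',np.degrees(np.arctan2(*(B-c)[::-1])))
print('hub',tri(rays(t,[(314.5,237)]),rays(s,[(319,243)])))
print('bar',tri(rays(t,[(435.9,236.1)]),rays(s,[(250.4,169)])))
# bar axis
for k,im in (('t',t),('s',s)):
    _,m=blobs(im['pixels'],(22,120,120),(35,255,255))
    b=m[225:250,420:460] if k=='t' else m[155:180,235:265]
    o=(420,225) if k=='t' else (235,155)
    pts=np.argwhere(b)[:,::-1]+o
    rect=cv2.minAreaRect(pts.astype(np.float32)); print(k,rect)
    v=cv2.fitLine(pts.astype(np.float32),cv2.DIST_L2,0,.01,.01).ravel()
    a=plane(im,[v[2:]-v[:2]*9,v[2:]+v[:2]*9],108)[:, :2]; print(a, np.degrees(np.arctan2(*(a[1]-a[0])[::-1])))
# red & green plates, red pointer
print('plates',plane(t,[(435.8,269.1)],45),plane(t,[(433,237)],45))
_,m=blobs(P,(0,150,100),(6,255,255)); pts=np.argwhere(m[180:196,310:328])[:,::-1]+(310,180); print('pointer',pts.mean(0),plane(t,[pts.mean(0)],6))
# sheet tins using both views at z 33
for a,b in (((225.1,234.4),(375.1,315.6)),((197,252),(409.2,325.9)),((208.5,287.7),(426.5,296.5))): print(tri(rays(t,[a]),rays(s,[b])))
crop(P,380,210,470,300,6,'iso.png'); crop(P,265,140,365,290,4,'car.png')
```

```text
t [591.81632159 -75.50951735] [504.44600716 -67.16886883] 87.76752395348579 [555.35437788   4.32571874] yellow dir -65.4531125496155 blue -125.4531125496155
s [592.8372808  -71.36570539] [506.6259346  -63.83676039] 86.53947784200582 [556.25186533   7.059983  ] yellow dir -64.99104950297367 blue -124.99104950297367
hub [554.44808991   3.60365281  74.12844054]
bar [ 548.29459136 -316.74600578  105.77404329]
t ((436.02996826171875, 236.2100067138672), (6.363961219787598, 20.647518157958984), 81.8698959350586)
[[ 544.31531304 -292.61028107]
 [ 551.09136838 -339.63591661]] -81.80052789349793
s ((250.82000732421875, 169.24000549316406), (17.200000762939453, 6.199999809265137), 36.869895935058594)
[[ 552.08279933 -347.72095703]
 [ 546.88037262 -283.53360941]] 94.6337316502389
plates [[ 462.55327278 -327.87398202   45.        ]] [[ 551.04711486 -323.61591402   45.        ]]
pointer [318.1875 187.8125] [[702.70922661 -10.20235409   6.        ]]
[572.02780371 253.37751457  28.67923257]
[524.50059906 332.9641509   27.35893799]
[424.45577943 300.98809871  27.41880669]
```

View pics/iso.png

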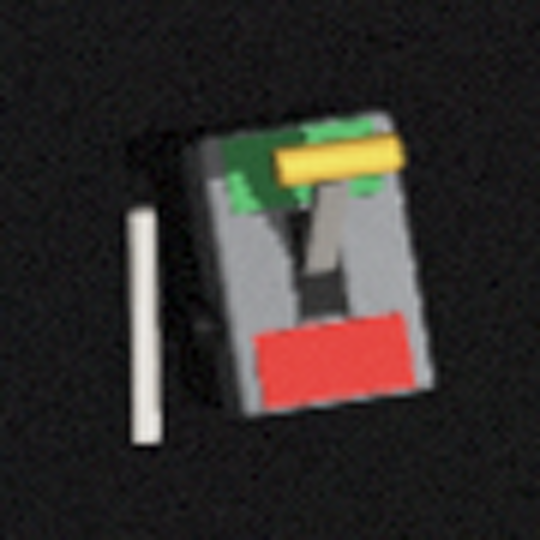

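View pics/car.png

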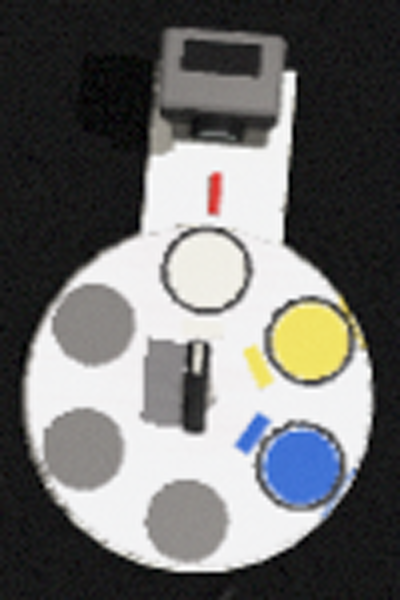

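```bash
cat >> h.py <<'E'
def plan(xyz,yaw):
    "yaw deg of tool y axis in world; prints shift/rotvec in tool axes"
    s=r.get_state(); p,R=pose(); y=np.radians(yaw)
    Y=np.array([np.cos(y),np.sin(y),0]);X=np.array([0,0,-1.]);
    best=min((np.c_[X,k*Y,np.cross(X,k*Y)] for k in (1,-1)),key=lambda M:Ro.from_matrix(R.T@M).magnitude())
    d=R.T@(np.array(xyz)-p); w=Ro.from_matrix(R.T@best).as_rotvec()
    print('t=%.2f'%s['clock'],'p',p.round(1),'yaw %.1f'%np.degrees(np.arctan2(R[1,1],R[0,1])),'tilt',(R[:,0]).round(3),'q1 %.2f q6 %.2f'%(s['joints'][0],s['joints'][5]),'F',s['force'].round(1),'w %.1f'%s['grip_width'])
    print('  lin',(d/1000).round(4),'rot',w.round(3),'rows>=%.1f'%max(np.linalg.norm(d)/41.7,np.degrees(np.linalg.norm(w))/7.16))
E
python3 - <<'E'
from h import *
plan([548,-317,216],8.4)
plan([548,-317,216],98.4)
E
```

```text
t=0.35 p [ 175.6 -599.6  217.1] yaw -73.7 tilt [-0.     0.001 -1.   ] q1 -1.40 q6 -0.11 F [-0.1 -0.2  0.9] w 85.1
  lin [ 0.0012 -0.1666 -0.4368] rot [-1.433 -0.     0.   ] rows>=11.5
t=0.35 p [ 175.6 -599.6  217.1] yaw -73.7 tilt [-0.     0.001 -1.   ] q1 -1.40 q6 -0.11 F [-0.1 -0.2  0.9] w 85.1
  lin [ 0.0012 -0.1666 -0.4368] rot [0.138 0.    0.001] rows>=11.2
```

>>> {"fn": "move_arm", "kwargs": {"grip": [0.06,0.06,0.06,0.06,0.06], "linear": [[0.0,-0.0139,-0.0364],[0.0,-0.0278,-0.0728],[0.0,-0.0416,-0.109],[0.0,-0.0555,-0.1456],[0.0,-0.0694,-0.182]], "rotation": [[-0.12,0,0],[-0.24,0,0],[-0.36,0,0],[-0.48,0,0],[-0.6,0,0]]}}

```text
clock: 0.77
tcp_pos: [331.9, -480.7, 217.2]
eef_rot: [0.304, 0.638, 0.304, -0.638]
force: [1.1, -0.6, 0.2]
grip_width: 60.1
```

Run:
```python
from h import *
plan([548,-317,180],8.4)
```

```text
t=0.77 p [ 331.9 -480.7  217.2] yaw -39.0 tilt [ 0.  0. -1.] q1 -1.09 q6 -0.41 F [ 1.1 -0.6  0.2] w 60.1
  lin [ 0.0373  0.0649 -0.2633] rot [-0.827 -0.    -0.   ] rows>=6.6
```

>>> {"fn": "move_arm", "kwargs": {"grip": [0.06,0.06,0.06,0.06,0.06], "linear": [[0.004,0.009,-0.0376],[0.009,0.0185,-0.075],[0.014,0.0278,-0.113],[0.02,0.037,-0.15],[0.025,0.0464,-0.188]], "rotation": [[-0.12,0,0],[-0.24,0,0],[-0.36,0,0],[-0.48,0,0],[-0.6,0,0]]}}

```text
clock: 1.18
tcp_pos: [487.5, -362.5, 192.2]
eef_rot: [0.481, 0.518, 0.481, -0.518]
force: [0.4, -0.6, 0.5]
grip_width: 60.2
```

Run:
```python
from h import *
plan([530,-320,180],8.4)
```

```text
t=1.18 p [ 487.5 -362.5  192.2] yaw -4.3 tilt [ 0. -0. -1.] q1 -0.75 q6 -0.68 F [ 0.4 -0.6  0.5] w 60.2
  lin [ 0.0122  0.0392 -0.0456] rot [-0.221  0.    -0.   ] rows>=1.8
```

>>> {"fn": "move_arm", "kwargs": {"grip": [0.06,0.06,0.06], "linear": [[0.006,0.03,-0.025],[0.012,0.057,-0.05],[0.012,0.057,-0.05]], "rotation": [[-0.11,0,0],[-0.221,0,0],[-0.221,0,0]]}}

```text
clock: 1.43
tcp_pos: [552.1, -311.5, 178.8]
eef_rot: [0.537, 0.461, 0.538, -0.458]
force: [-0.7, 0.8, -1.1]
grip_width: 60.1
```

Run:
```python
from h import *
plan([548,-317,106],8.4)
save('wrist','w1.png')
```

```text
t=1.43 p [ 552.1 -311.5  178.8] yaw 8.9 tilt [ 0.002  0.004 -1.   ] q1 -0.63 q6 -0.78 F [-0.7  0.8 -1.1] w 60.1
  lin [ 0.0727 -0.0051  0.005 ] rot [ 0.009 -0.003 -0.002] rows>=1.8
```

View pics/w1.png

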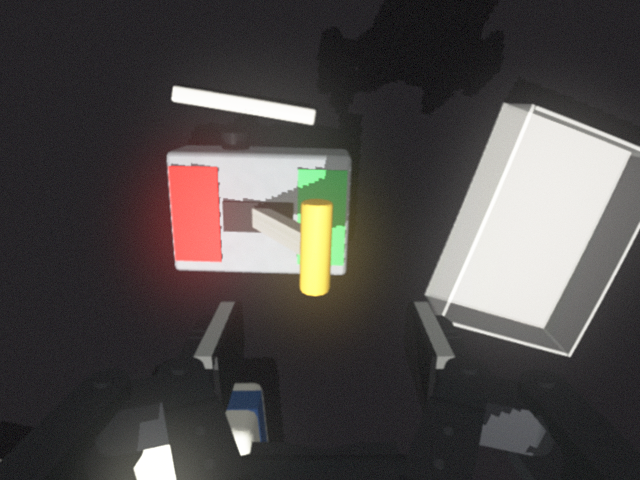

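Run:
```python
from h import *
p=pose();im=vision.get_image('wrist')
print(plane(im,[(317,205),(316,248),(315,290)],110,p), plane(im,[(195,214),(324,217)],45,p))
plan([549,-317,106],8.4)
```

```text
[[ 542.33706448 -292.26895652  110.        ]
 [ 545.44534228 -317.20693628  110.        ]
 [ 548.6729149  -343.27670257  110.        ]] [[ 457.86265028 -328.09761791   45.        ]
 [ 549.91861843 -316.40167645   45.        ]]
t=1.53 p [ 548.7 -315.5  179.5] yaw 8.5 tilt [-0.001  0.    -1.   ] q1 -0.63 q6 -0.78 F [-0.  -0.1 -0.3] w 60.4
  lin [0.0735 0.0001 0.0015] rot [ 0.002 -0.     0.001] rows>=1.8
```

>>> {"fn": "move_arm", "kwargs": {"grip": [0.06,0.06,0.06,0.06], "linear": [[0.025,0,0.001],[0.05,0,0.001],[0.0735,0,0.001],[0.0735,0,0.001]], "rotation": [[0,0,0],[0,0,0],[0,0,0],[0,0,0]]}}

```text
clock: 1.87
tcp_pos: [544.0, -315.2, 100.4]
eef_rot: [0.531, 0.462, 0.539, -0.463]
force: [-0.8, 0.8, -0.8]
grip_width: 60.1
```

>>> {"fn": "move_arm", "kwargs": {"grip": [0.06,0.06,0.06,0.06,0.06], "linear": [[0,-0.015,0],[0,-0.028,0],[0,-0.038,0],[0,-0.048,0],[0,-0.058,0]], "rotation": [[0,0,0],[0,0,0],[0,0,0],[0,0,0],[0,0,0]]}}

```text
clock: 2.28
tcp_pos: [486.2, -324.7, 102.5]
eef_rot: [0.532, 0.462, 0.538, -0.463]
force: [-0.1, 0.8, 0.0]
grip_width: 60.1
```

>>> {"fn": "move_arm", "kwargs": {"grip": [0.06,0.06,0.06,0.06], "linear": [[0,-0.01,0],[0,-0.019,0],[0,-0.025,0],[0,-0.025,0]], "rotation": [[0,0,0],[0,0,0],[0,0,0],[0,0,0]]}}

```text
clock: 2.62
tcp_pos: [460.2, -328.5, 102.8]
eef_rot: [0.531, 0.462, 0.538, -0.463]
force: [0.4, -0.2, -0.1]
grip_width: 59.8
```

Run:
```python
from h import *
plan([467,-327,106],8.4)
save('wrist','w2.png')
```

```text
t=2.62 p [ 460.2 -328.5  102.8] yaw 8.2 tilt [-0.008  0.004 -1.   ] q1 -0.74 q6 -0.89 F [ 0.4 -0.2 -0.1] w 59.8
  lin [-0.0032  0.0069 -0.0005] rot [-0.003 -0.006  0.007] rows>=0.2
```

View pics/w2.png

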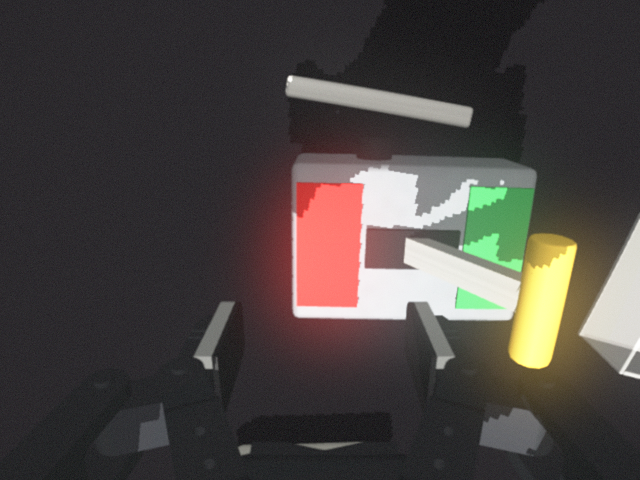

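Run:
```python
from h import *
p=pose();im=vision.get_image('wrist')
print(plane(im,[(550,240),(541,300),(531,360)],110,p), plane(im,[(330,245),(498,248)],45,p))
# where grasp point/tips would project
for X in ([0,0,0],[14,0,0],[0,30,0],[14,30,0],[4,30,0]): print(X,proj(im,[p[0]+p[1]@np.array(X,float)],p))
s=save('scene','s2.png');crop(s['pixels'],180,100,380,250,3.9,'s2c.png')
```

```text
[[ 542.16721378 -288.27891383  110.        ]
 [ 546.47961509 -313.33590101  110.        ]
 [ 551.24410812 -341.2485485   110.        ]] [[ 462.89406627 -324.78337093   45.        ]
 [ 554.07577497 -313.15889464   45.        ]]
[0, 0, 0] [[325.00350695 298.94911512]]
[14, 0, 0] [[324.92176858 284.58486392]]
[0, 30, 0] [[397.76014876 298.7908457 ]]
[14, 30, 0] [[392.56450839 284.48423767]]
[4, 30, 0] [[396.19902351 294.48866977]]
```

View pics/s2c.png

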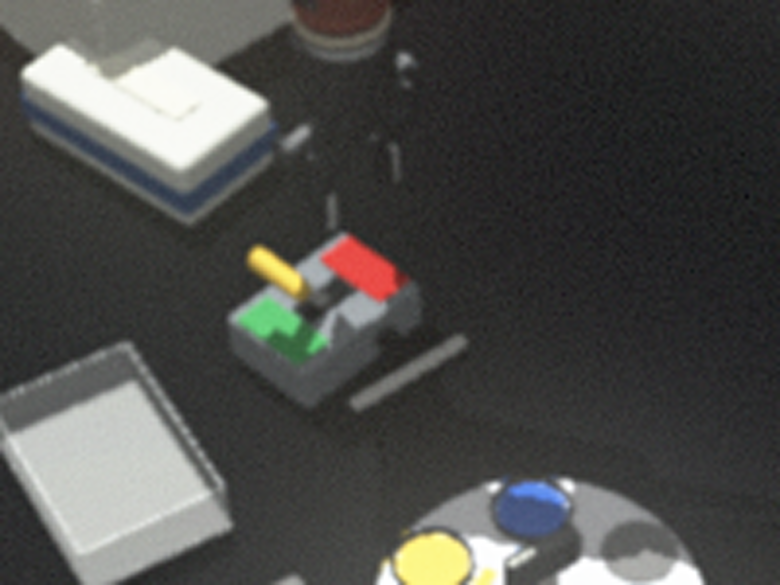

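Run:
```python
from h import *
p=pose();im=vision.get_image('scene')
for X in ([0,0,0],[14,30,0],[14,-30,0],[-20,30,0],[-20,-30,0],[-50,30,0]):
    u=proj(im,[p[0]+p[1]@np.array(X,float)])[0]; print(X,p[0]+p[1]@np.array(X,float),u,(u-[180,100])*3.9)
t=save('top','t2.png')
crop(t['pixels'],350,180,500,330,5,'t2c.png')
print(proj(t,[p[0]+p[1]@np.array([14,30.,0]),p[0]+p[1]@np.array([14,-30.,0])]))
```

```text
[0, 0, 0] [ 461.74384038 -328.43233468  102.83440686] [271.21936706 154.38649461] [355.75553155 212.107329  ]
[14, 30, 0] [ 491.32859882 -324.04303772   88.64017773] [264.6222287  162.88843542] [330.02669192 245.26489815]
[14, -30, 0] [ 431.95857881 -332.706125     89.02959212] [278.23194287 152.43975961] [383.1045772  204.51506249]
[-20, 30, 0] [ 491.5720669  -324.18329578  122.6390167 ] [263.87534348 154.98095087] [327.11383959 214.4257084 ]
[-20, -30, 0] [ 432.20204689 -332.84638306  123.02843109] [277.70451875 144.50760379] [381.04762311 173.5796548 ]
[-50, 30, 0] [ 491.78689168 -324.30705289  152.63799226] [263.20020591 147.80538136] [324.48080303 186.44098729]
[[437.99546553 257.91650421]
 [442.164044   280.26474876]]
```

View pics/t2c.png

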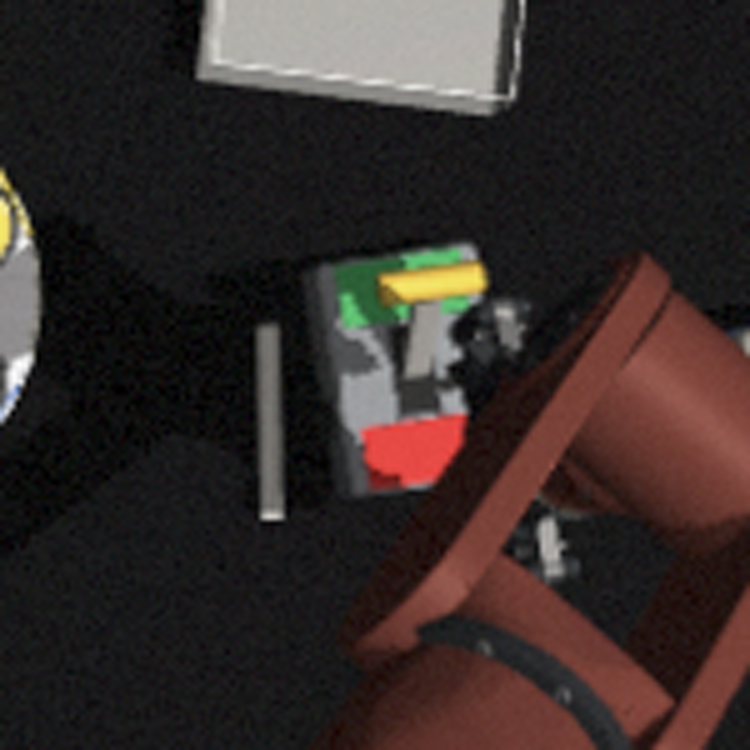

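Run:
```python
import cv2,numpy as np
a=cv2.imread('pics/w2.png')[250:480,100:540]
a=np.clip(a.astype(float)*2.5,0,255).astype(np.uint8)
cv2.imwrite('pics/w2c.png',cv2.resize(a,None,fx=1.8,fy=1.8))
b=cv2.imread('pics/s2.png')[120:200,230:310]
b=np.clip(b.astype(float)*3,0,255).astype(np.uint8)
cv2.imwrite('pics/s2d.png',cv2.resize(b,None,fx=7,fy=7,interpolation=cv2.INTER_CUBIC))
```

```text
(no output)
```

View pics/w2c.png

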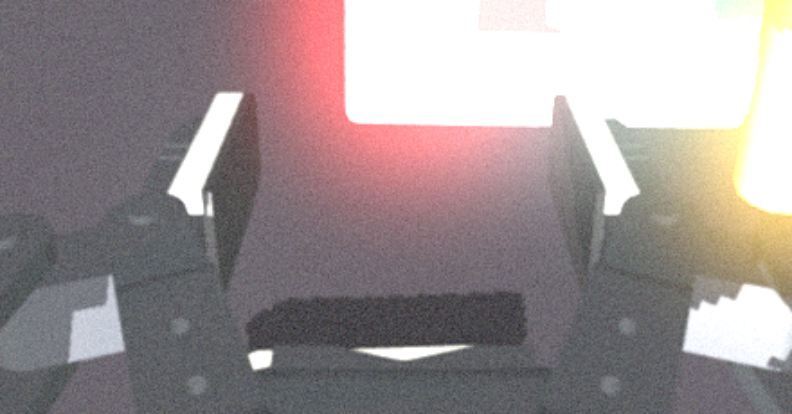

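View pics/s2d.png

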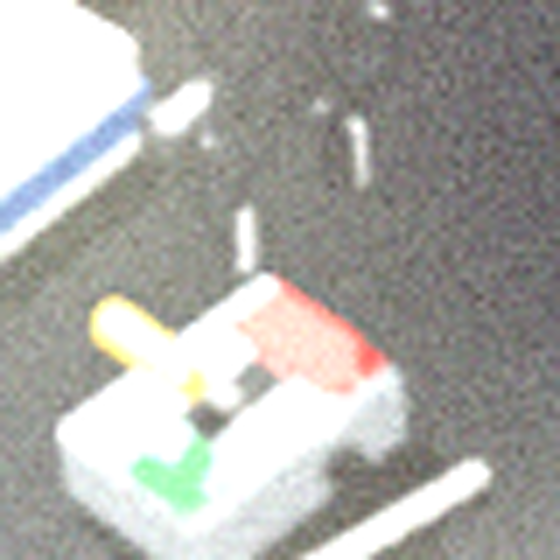

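>>> {"fn": "move_arm", "kwargs": {"grip": [0.06,0.06,0.06,0.06], "linear": [[-0.035,0.0,0],[-0.07,0.0,0],[-0.07,0.04,0],[-0.07,0.08,0]], "rotation": [[0,0,0],[0,0,0],[0,0,0],[0,0,0]]}}

```text
clock: 3.2
tcp_pos: [544.0, -319.0, 176.8]
eef_rot: [0.534, 0.463, 0.535, -0.463]
force: [0.1, -1.2, 0.4]
grip_width: 60.0
```

Run:
```python
from h import *
plan([549,-317,92],7.5)
```

```text
t=3.20 p [ 544.  -319.   176.8] yaw 8.2 tilt [-0.001 -0.001 -1.   ] q1 -0.64 q6 -0.78 F [ 0.1 -1.2  0.4] w 60.0
  lin [ 0.0848  0.0053 -0.0013] rot [0.012 0.001 0.001] rows>=2.0
```

>>> {"fn": "move_arm", "kwargs": {"grip": [0.06,0.06,0.06,0.06,0.06], "linear": [[0.03,0.005,0],[0.055,0.005,0],[0.075,0.005,0],[0.083,0.005,0],[0.083,0.005,0]], "rotation": [[0.01,0,0],[0.01,0,0],[0.01,0,0],[0.01,0,0],[0.01,0,0]]}}

```text
clock: 3.62
tcp_pos: [547.1, -316.5, 90.3]
eef_rot: [0.53, 0.465, 0.535, -0.466]
force: [0.1, -0.9, -0.4]
grip_width: 60.3
```

Run:
```python
from h import *
plan([549,-317,92],7.5)
save('wrist','w3.png')
save('scene','s3.png')
b=cv2.imread('pics/s3.png')[110:220,200:320]
b=np.clip(b.astype(float)*2.5,0,255).astype(np.uint8)
cv2.imwrite('pics/s3d.png',cv2.resize(b,None,fx=5,fy=5,interpolation=cv2.INTER_CUBIC))
```

```text
t=3.62 p [ 547.1 -316.5   90.3] yaw 7.7 tilt [-0.006  0.003 -1.   ] q1 -0.63 q6 -0.77 F [ 0.1 -0.9 -0.4] w 60.3
  lin [-0.0017  0.0018  0.0007] rot [ 0.003 -0.004  0.006] rows>=0.1
```

View pics/w3.png

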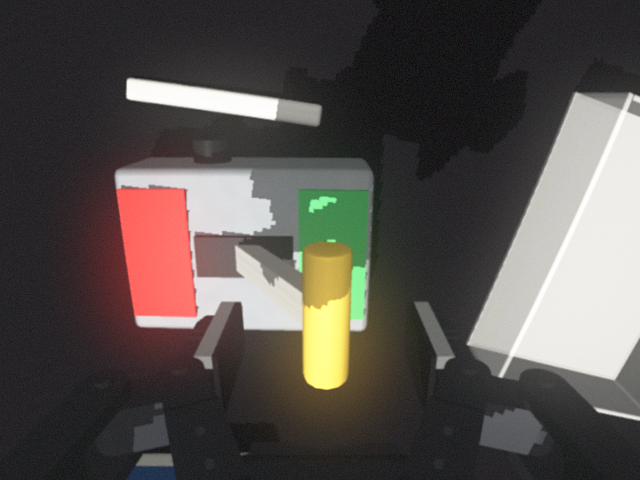

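View pics/s3d.png

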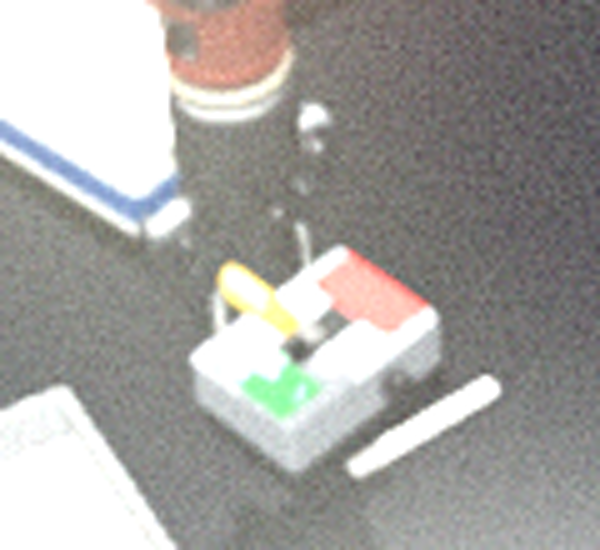

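Run:
```python
from h import *
im=vision.get_image('scene')
for uv in ((244.4,172),(260.6,158)):
  for z in (80,95,110,125): print(uv,plane(im,[uv],z)[0].round(0))
t=save('top','t3.png')
b=t['pixels'][190:310,370:500]
b=np.clip(b.astype(float)*2.5,0,255).astype(np.uint8)
cv2.imwrite('pics/t3c.png',cv2.resize(b,None,fx=5,fy=5,interpolation=cv2.INTER_CUBIC)[:,:,::-1])
```

```text
(244.4, 172) [ 557. -340.   80.]
(244.4, 172) [ 564. -327.   95.]
(244.4, 172) [ 572. -315.  110.]
(244.4, 172) [ 579. -303.  125.]
(260.6, 158) [ 483. -356.   80.]
(260.6, 158) [ 492. -343.   95.]
(260.6, 158) [ 500. -331.  110.]
(260.6, 158) [ 508. -318.  125.]
```

View pics/t3c.png

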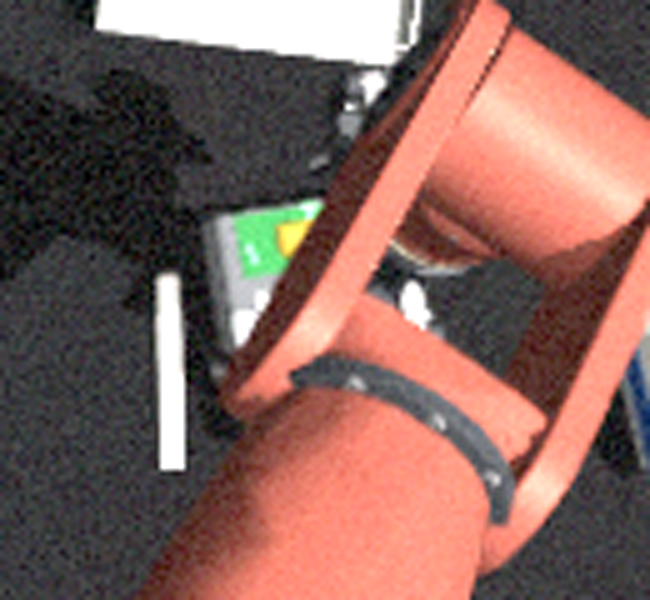

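>>> {"fn": "move_arm", "kwargs": {"grip": [0.06,0.06,0.06], "linear": [[0.01,0.0,0],[0.01,-0.012,0],[0.01,-0.024,0]], "rotation": [[0,0,0],[0,0,0],[0,0,0]]}}

```text
clock: 4.07
tcp_pos: [526.5, -322.6, 86.1]
eef_rot: [0.534, 0.466, 0.53, -0.466]
force: [18.7, 4.3, 9.8]
grip_width: 60.4
```

>>> {"fn": "move_arm", "kwargs": {"grip": [0.06,0.06], "linear": [[0,-0.008,0],[0,-0.015,0]], "rotation": [[0,0,0],[0,0,0]]}}

```text
clock: 4.23
tcp_pos: [514.8, -325.8, 89.1]
eef_rot: [0.537, 0.468, 0.527, -0.464]
force: [9.7, 2.5, 6.9]
grip_width: 60.4
```

Run:
```python
from h import *
plan([549,-317,92],7.5)
save('wrist','w4.png')
```

```text
t=4.23 p [ 514.8 -325.8   89.1] yaw 7.5 tilt [ 0.014 -0.006 -1.   ] q1 -0.68 q6 -0.82 F [9.7 2.5 6.9] w 60.4
  lin [-0.0024  0.0351 -0.0043] rot [ 0.     0.008 -0.013] rows>=0.9
```

View pics/w4.png

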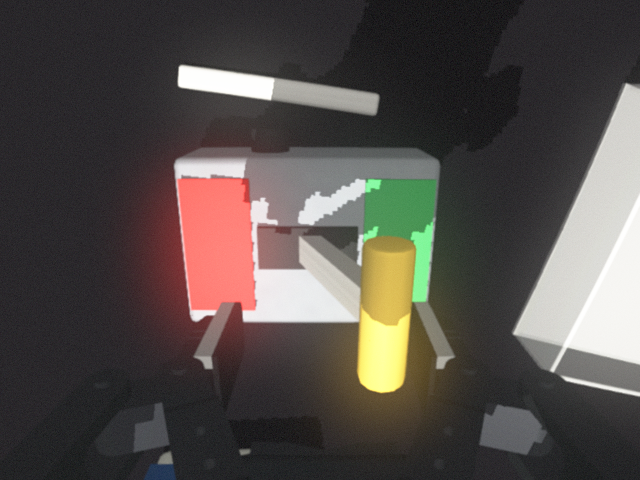

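>>> {"fn": "move_arm", "kwargs": {"grip": [0.06,0.06,0.06,0.06], "linear": [[0.012,0.004,0],[0.012,-0.006,0],[0.012,-0.014,0],[0.012,-0.02,0]], "rotation": [[0,0,0],[0,0,0],[0,0,0],[0,0,0]]}}

```text
clock: 4.62
tcp_pos: [498.7, -331.5, 81.8]
eef_rot: [0.541, 0.469, 0.522, -0.464]
force: [6.6, 0.3, 4.6]
grip_width: 60.0
```

Run:
```python
from h import *
plan([549,-317,92],7.5)
save('wrist','w5.png')
```

```text
t=4.62 p [ 498.7 -331.5   81.8] yaw 7.4 tilt [ 0.025 -0.013 -1.   ] q1 -0.71 q6 -0.84 F [6.6 0.3 4.6] w 60.0
  lin [-0.0091  0.052  -0.0077] rot [-0.001  0.016 -0.024] rows>=1.3
```

View pics/w5.png

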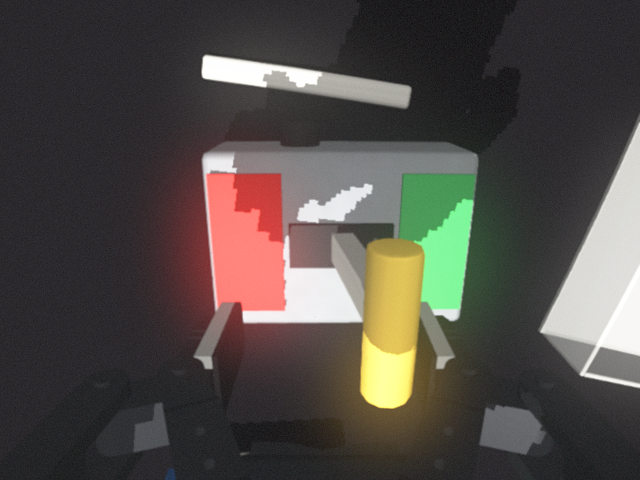

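>>> {"fn": "move_arm", "kwargs": {"grip": [0.06,0.06,0.06,0.06,0.06], "linear": [[0.003,-0.01,0],[0.003,-0.02,-0.003],[0.002,-0.03,-0.005],[0.002,-0.036,-0.005],[0.002,-0.036,-0.005]], "rotation": [[0,0.01,-0.01],[0,0.016,-0.024],[0,0.016,-0.024],[0,0.016,-0.024],[0,0.016,-0.024]]}}

```text
clock: 5.08
tcp_pos: [457.0, -330.0, 76.8]
eef_rot: [0.528, 0.466, 0.534, -0.468]
force: [0.2, 0.2, 0.6]
grip_width: 59.9
```

Run:
```python
from h import *
plan([549,-317,92],7.5)
save('wrist','w6.png')
```

```text
t=5.08 p [ 457.  -330.    76.8] yaw 7.4 tilt [-0.008  0.003 -1.   ] q1 -0.75 q6 -0.88 F [0.2 0.2 0.6] w 59.9
  lin [-0.016   0.0928 -0.0012] rot [-0.002 -0.004  0.008] rows>=2.3
```

View pics/w6.png

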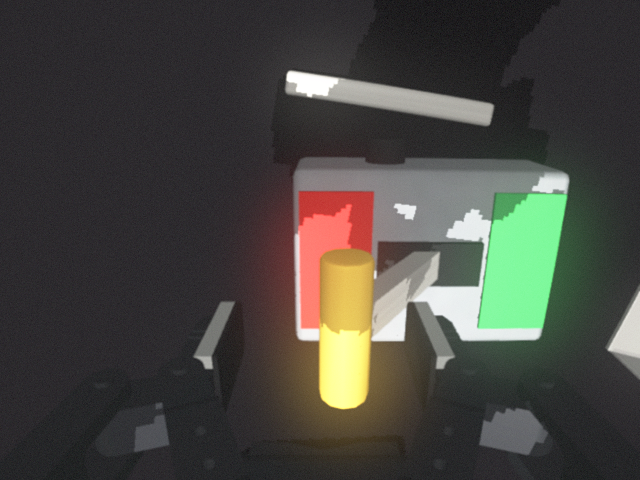

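>>> {"fn": "move_arm", "kwargs": {"grip": [0.06,0.06,0.06,0.07,0.07], "linear": [[-0.04,0.0,0],[-0.08,0.0,0],[-0.12,0.0,0],[-0.13,0.01,-0.035],[-0.13,0.02,-0.075]], "rotation": [[0,0,0],[0,0,0],[0,0,0],[0,0,0],[0,0,0]]}}

```text
clock: 5.55
tcp_pos: [472.3, -257.2, 213.2]
eef_rot: [0.532, 0.467, 0.528, -0.469]
force: [1.5, 1.0, 0.3]
grip_width: 70.2
```

Run:
```python
from h import *
plan([570,252,200],7.5)
```

```text
t=5.55 p [ 472.3 -257.2  213.2] yaw 7.1 tilt [ 0.002 -0.004 -1.   ] q1 -0.63 q6 -0.75 F [1.5 1.  0.3] w 70.2
  lin [ 0.0112  0.1602 -0.4931] rot [-0.006  0.005 -0.002] rows>=12.4
```

>>> {"fn": "move_arm", "kwargs": {"grip": [0.07,0.07,0.07,0.07,0.07], "linear": [[0,0.012,-0.037],[0,0.024,-0.074],[0,0.036,-0.111],[0,0.048,-0.148],[0,0.06,-0.185]], "rotation": [[0,0,0],[0,0,0],[0,0,0],[0,0,0],[0,0,0]]}}

```text
clock: 5.97
tcp_pos: [508.7, -64.3, 212.4]
eef_rot: [0.532, 0.467, 0.528, -0.469]
force: [1.1, -0.2, -1.0]
grip_width: 70.2
```

>>> {"fn": "move_arm", "kwargs": {"grip": [0.07,0.07,0.07,0.07,0.07], "linear": [[0,0.012,-0.037],[0,0.024,-0.074],[0,0.036,-0.111],[0,0.048,-0.148],[0,0.06,-0.185]], "rotation": [[0,0,0],[0,0,0],[0,0,0],[0,0,0],[0,0,0]]}}

```text
clock: 6.38
tcp_pos: [545.1, 128.8, 211.3]
eef_rot: [0.532, 0.467, 0.529, -0.469]
force: [-0.0, 0.7, 0.6]
grip_width: 70.2
```

Run:
```python
from h import *
plan([570,252,180],7.5)
```

```text
t=6.38 p [545.1 128.8 211.3] yaw 7.2 tilt [ 0.002 -0.005 -1.   ] q1 0.11 q6 -0.01 F [-0.   0.7  0.6] w 70.2
  lin [ 0.0308  0.04   -0.1193] rot [-0.006  0.005 -0.002] rows>=3.1
```

>>> {"fn": "move_arm", "kwargs": {"grip": [0.07,0.07,0.07,0.07,0.07], "linear": [[0.01,0.012,-0.038],[0.02,0.024,-0.074],[0.03,0.036,-0.108],[0.03,0.04,-0.119],[0.03,0.04,-0.119]], "rotation": [[0,0,0],[0,0,0],[0,0,0],[0,0,0],[0,0,0]]}}

```text
clock: 6.8
tcp_pos: [569.3, 254.4, 179.2]
eef_rot: [0.532, 0.465, 0.53, -0.468]
force: [-0.6, -0.5, 0.5]
grip_width: 70.0
```

Run:
```python
from h import *
p=pose(); im=save('wrist','w7.png')
plan([570,252,100],7.5)
for b in blobs(im['pixels'],(5,120,120),(18,255,255),200)[0]: print(b[0],b[1],plane(im,b[0],33,p)[0].round(1))
t=save('top','t7.png')
for b in blobs(t['pixels'],(5,120,120),(18,255,255),60)[0]: 
    if b[1]<300: print(b[0],b[1],plane(t,b[0],33)[0].round(1))
```

```text
t=6.85 p [569.6 252.5 179.9] yaw 7.3 tilt [ 0.001 -0.006 -1.   ] q1 0.31 q6 0.18 F [ 0.7 -0.2 -0.9] w 69.9
  lin [0.0799 0.0003 0.0001] rot [-0.004  0.006 -0.   ] rows>=1.9
[274.4  92.1] 2586 [524.5 331.7  33. ]
[525.9 174.8] 18893 [713.1 299.2  33. ]
[131.7 122.4] 2310 [425.2 299.6  33. ]
[327.7 211.5] 2053 [571.9 252.2  33. ]
[ 15.9 253.5] 1336 [326.2 185.8  33. ]
[225.1 234.4] 140 [572.  252.1  33. ]
[195.  252.2] 96 [524.1 336.7  33. ]
[250.6 324.6] 157 [321.3 183.7  33. ]
```

View pics/w7.png

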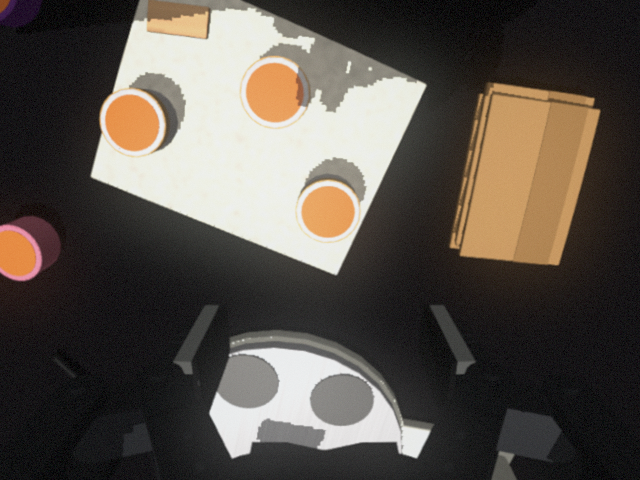

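View pics/t7.png

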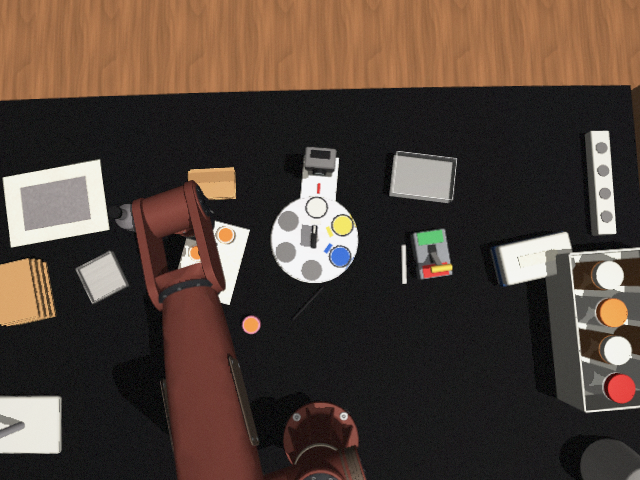

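>>> {"fn": "move_arm", "kwargs": {"grip": [0.07,0.07,0.07,0.07,0.07], "linear": [[0.035,0.002,0],[0.07,0.002,0],[0.105,0.002,0],[0.13,0.002,0],[0.14,0.002,0]], "rotation": [[0,0.006,0],[0,0.006,0],[0,0.006,0],[0,0.006,0],[0,0.006,0]]}}

```text
clock: 7.32
tcp_pos: [568.7, 247.4, 36.2]
eef_rot: [0.529, 0.466, 0.531, -0.471]
force: [-0.6, -0.6, -1.1]
grip_width: 69.8
```

Run:
```python
from h import *
p=pose(); im=save('wrist','w8.png')
plan([572,252,20],7.5)
for b in blobs(im['pixels'],(5,120,120),(18,255,255),200)[0]: print(b[0],b[1],plane(im,b[0],33,p)[0].round(1))
```

```text
t=7.37 p [568.7 247.6  35.9] yaw 7.1 tilt [-0.007 -0.003 -1.   ] q1 0.30 q6 0.17 F [-0.7  0.5 -0.9] w 70.3
  lin [ 0.0159  0.004  -0.004 ] rot [-0.007  0.002  0.007] rows>=0.4
[231.9  68.8] 9822 [524.5 331.9  33. ]
[ 26.8 128. ] 245 [444.9 302.7  33. ]
[610.8 253.5] 12735 [685.8 280.8  33. ]
[ 11.  136.7] 1839 [437.7 298.7  33. ]
[578.9 221.7] 2198 [667.  292.4  33. ]
[583.8 141.3] 201 [659.3 323.9  33. ]
[565.3 213.6] 371 [660.2 294.9  33. ]
[334.  284.9] 6397 [571.8 252.7  33. ]
```

View pics/w8.png

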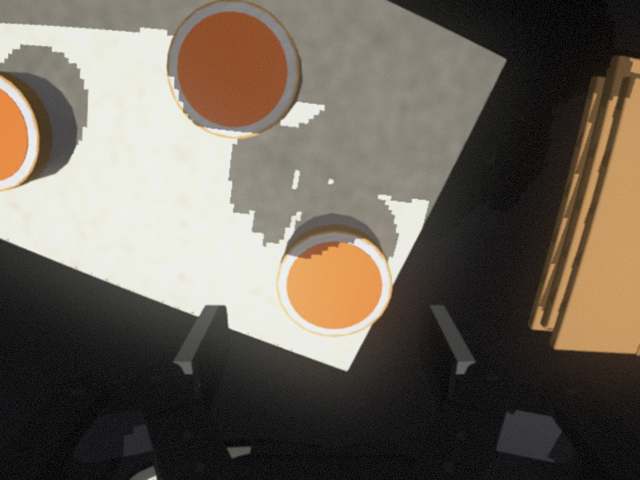

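>>> {"fn": "move_arm", "kwargs": {"grip": [0.07,0.07,0.07,0.07], "linear": [[0.012,0.003,-0.004],[0.022,0.003,-0.004],[0.027,0.003,-0.004],[0.027,0.003,-0.004]], "rotation": [[0,0,0.005],[0,0,0.007],[0,0,0.007],[0,0,0.007]]}}

```text
clock: 7.7
tcp_pos: [570.8, 251.3, 8.9]
eef_rot: [0.53, 0.467, 0.529, -0.469]
force: [0.3, -0.7, -1.1]
grip_width: 69.9
```

Run:
```python
from h import *
p=pose(); im=save('wrist','w9.png')
plan([572,252,0],7.5)
```

```text
t=7.75 p [571.3 251.6   9.6] yaw 7.1 tilt [ 0.    -0.002 -1.   ] q1 0.30 q6 0.18 F [ 0.3  0.5 -0.3] w 70.1
  lin [ 0.0096  0.0008 -0.0004] rot [-0.008  0.002  0.   ] rows>=0.2
```

View pics/w9.png

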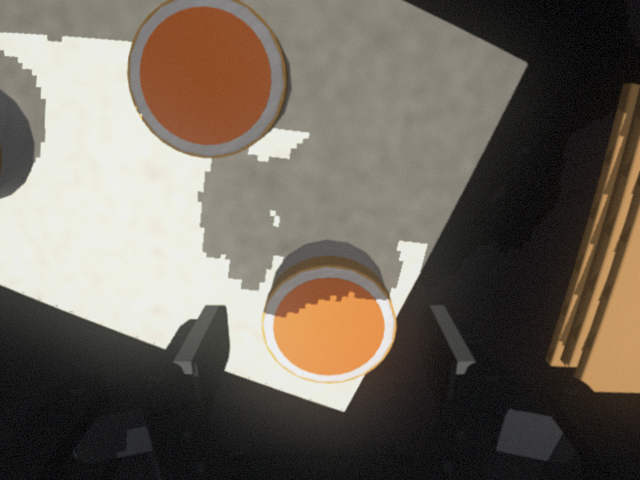

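>>> {"fn": "move_arm", "kwargs": {"grip": [0.065,0.06,0.06,0.06], "linear": [[0.008,0.001,0],[0.014,0.001,0],[0.018,0.001,0],[0.018,0.001,0]], "rotation": [[0,0,0],[0,0,0],[0,0,0],[0,0,0]]}}

```text
clock: 8.08
tcp_pos: [571.3, 251.4, -9.6]
eef_rot: [0.53, 0.467, 0.53, -0.469]
force: [-0.7, 0.0, 0.0]
grip_width: 59.9
```

Run:
```python
from h import *
p=pose(); im=save('wrist','w10.png')
plan([572,252,0],7.5)
```

```text
t=8.13 p [571.5 251.5  -9.2] yaw 7.1 tilt [-0.001 -0.003 -1.   ] q1 0.30 q6 0.18 F [ 1.1 -0.6 -0.2] w 59.8
  lin [-0.0092  0.0005 -0.0004] rot [-0.008  0.002  0.002] rows>=0.2
```

View pics/w10.png

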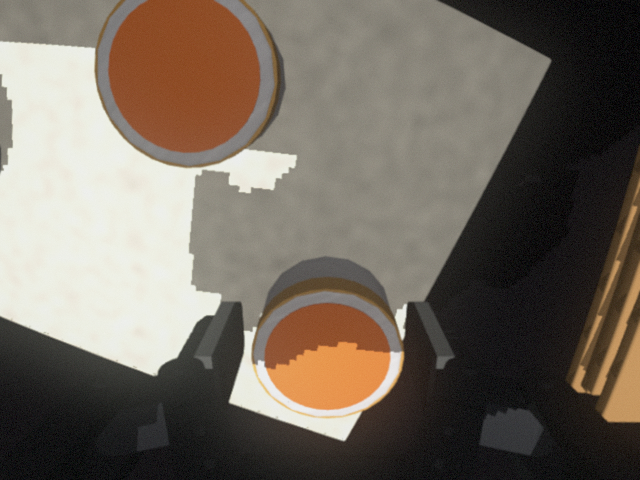

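>>> {"fn": "move_arm", "kwargs": {"grip": [0.06,0.05,0.04,0.04,0.04], "linear": [[-0.006,0.001,0],[-0.006,0.001,0],[-0.006,0.001,0],[-0.006,0.001,0],[-0.006,0.001,0]], "rotation": [[0,0,0],[0,0,0],[0,0,0],[0,0,0],[0,0,0]], "newtons": 40}}

```text
clock: 8.55
tcp_pos: [573.9, 252.1, -1.7]
eef_rot: [0.531, 0.468, 0.529, -0.468]
force: [0.0, 0.7, 5.4]
grip_width: 46.8
```

Run:
```python
from h import *
p=pose(); im=save('wrist','w11.png')
plan([572,252,0],7.5)
```

```text
t=8.60 p [574.  252.1  -1.7] yaw 7.1 tilt [ 0.001 -0.002 -1.   ] q1 0.30 q6 0.18 F [-0.6 -0.7  6.4] w 46.9
  lin [-0.0017 -0.002  -0.0001] rot [-0.008  0.002 -0.001] rows>=0.1
```

View pics/w11.png

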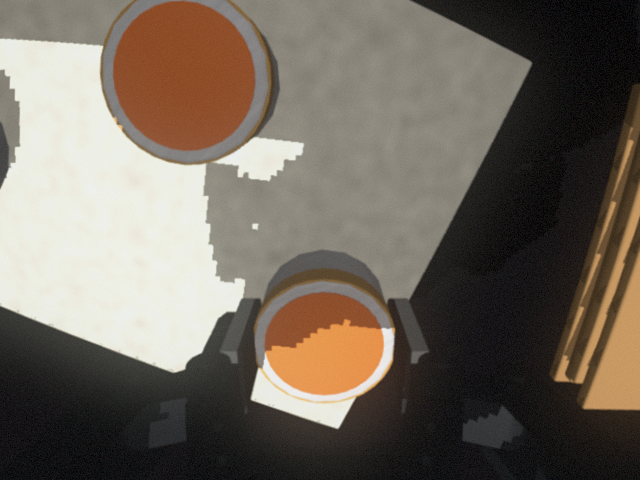

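>>> {"fn": "move_arm", "kwargs": {"grip": [0.04,0.04,0.04,0.04,0.04], "linear": [[-0.02,0.0,0],[-0.06,0.0,0],[-0.1,0,0],[-0.12,0,0.02],[-0.12,0,0.05]], "rotation": [[0,0,0],[0,0,0],[0,0,0],[0,0,0],[0,0,0]], "newtons": 60}}

```text
clock: 9.02
tcp_pos: [584.3, 205.6, 125.4]
eef_rot: [0.534, 0.471, 0.528, -0.463]
force: [2.0, -0.9, -0.2]
grip_width: 46.2
```

Run:
```python
from h import *
p=pose(); im=save('wrist','w12.png')
plan([504,-67,118],7.5)
```

```text
t=9.07 p [583.3 198.1 122.3] yaw 7.1 tilt [ 0.009 -0.005 -1.   ] q1 0.22 q6 0.10 F [-0.3 -3.6 -1.4] w 46.0
  lin [ 0.0049 -0.1114  0.2532] rot [-0.007  0.006 -0.008] rows>=6.6
```

View pics/w12.png

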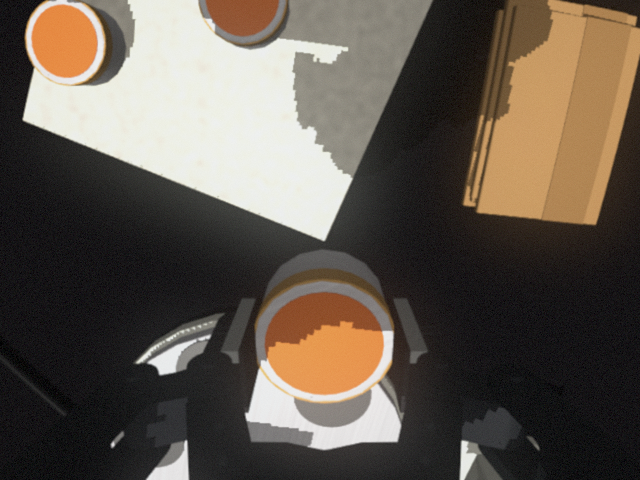

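>>> {"fn": "move_arm", "kwargs": {"grip": [0.04,0.04,0.04,0.04,0.04], "linear": [[-0.005,-0.02,0.037],[-0.01,-0.04,0.074],[-0.015,-0.06,0.11],[-0.02,-0.075,0.147],[-0.02,-0.09,0.185]], "rotation": [[0,0,0],[0,0.005,-0.005],[0,0.005,-0.008],[0,0.005,-0.008],[0,0.005,-0.008]]}}

```text
clock: 9.48
tcp_pos: [516.0, 4.8, 142.5]
eef_rot: [0.53, 0.468, 0.53, -0.468]
force: [1.0, -0.4, -1.0]
grip_width: 45.6
```

Run:
```python
from h import *
plan([520,-165,140],7.5)
```

```text
t=9.48 p [516.    4.8 142.5] yaw 7.1 tilt [ 0.    -0.001 -1.   ] q1 -0.13 q6 -0.25 F [ 1.  -0.4 -1. ] w 45.6
  lin [ 0.0027 -0.017   0.169 ] rot [-0.007  0.001  0.   ] rows>=4.1
```

>>> {"fn": "move_arm", "kwargs": {"grip": [0.04,0.04,0.04,0.04,0.04], "linear": [[0,-0.004,0.038],[0,-0.008,0.076],[0,-0.012,0.114],[0,-0.017,0.15],[0,-0.017,0.169]], "rotation": [[0,0,0],[0,0,0],[0,0,0],[0,0,0],[0,0,0]]}}

```text
clock: 9.9
tcp_pos: [518.7, -168.6, 141.8]
eef_rot: [0.53, 0.468, 0.529, -0.47]
force: [0.7, -0.5, -1.0]
grip_width: 46.2
```

Run:
```python
from h import *
p=pose(); im=save('wrist','w13.png')
plan([504,-67,100],7.5)
for n,lo,hi in [('yellow',(22,120,120),(35,255,255)),('blue',(100,120,60),(125,255,255))]:
    for b in blobs(im['pixels'],lo,hi,100)[0]: print(n,b,plane(im,b[0],24,p)[0].round(1))
```

```text
t=9.95 p [ 519.6 -170.8  142.1] yaw 6.9 tilt [-0.    -0.005 -1.   ] q1 -0.44 q6 -0.56 F [ 0.3 -2.5  0.1] w 46.2
  lin [ 0.0416 -0.0031 -0.1052] rot [-0.011  0.005  0.001] rows>=2.7
yellow (array([444.8,  24.3]), np.int32(832), array([420,   9,  50,  32], dtype=int32)) [575.5 -38.   24. ]
yellow (array([458.4,  91.1]), np.int32(4816), array([420,  49,  80,  84], dtype=int32)) [591.4 -75.3  24. ]
blue (array([374.7,  11. ]), np.int32(605), array([352,   0,  41,  29], dtype=int32)) [532.3 -36.4  24. ]
blue (array([322.6,  56. ]), np.int32(5743), array([281,  13,  84,  87], dtype=int32)) [504.6 -65.9  24. ]
```

View pics/w13.png

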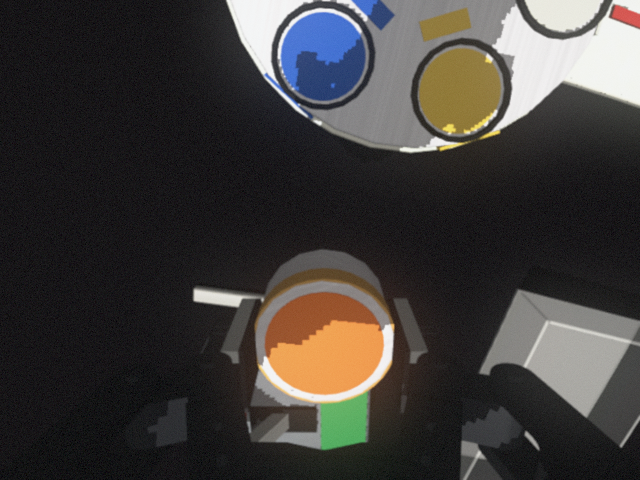

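>>> {"fn": "move_arm", "kwargs": {"grip": [0.04,0.04,0.04,0.04,0.04], "linear": [[0.02,-0.001,-0.035],[0.04,-0.002,-0.07],[0.06,-0.0025,-0.1],[0.075,-0.0025,-0.104],[0.08,-0.0025,-0.104]], "rotation": [[0,0,0],[0,0.005,0],[0,0.005,0],[0,0.005,0],[0,0.005,0]]}}

```text
clock: 10.37
tcp_pos: [500.4, -65.3, 57.5]
eef_rot: [0.527, 0.467, 0.533, -0.47]
force: [-0.1, -0.8, -1.3]
grip_width: 46.1
```

Run:
```python
from h import *
plan([504.5,-66.8,22],7.5)
```

```text
t=10.37 p [500.4 -65.3  57.5] yaw 7.0 tilt [-0.009  0.003 -1.   ] q1 -0.27 q6 -0.39 F [-0.1 -0.8 -1.3] w 46.1
  lin [0.0355 0.0042 0.0021] rot [-0.008 -0.004  0.009] rows>=0.9
```

Correct laterally first, then descend.

>>> {"fn": "move_arm", "kwargs": {"grip": [0.04,0.04,0.04], "linear": [[0.01,0.004,0.002],[0.016,0.004,0.002],[0.018,0.004,0.002]], "rotation": [[0,-0.004,0.009],[0,-0.004,0.009],[0,-0.004,0.009]]}}

```text
clock: 10.62
tcp_pos: [503.4, -66.9, 38.3]
eef_rot: [0.529, 0.468, 0.53, -0.469]
force: [-0.2, -0.2, -0.2]
grip_width: 45.9
```

Run:
```python
from h import *
p=pose();im=save('wrist','w14.png')
plan([504.5,-66.8,22],7.5)
```

```text
t=10.67 p [503.8 -67.1  38.7] yaw 7.0 tilt [-0.001  0.    -1.   ] q1 -0.27 q6 -0.39 F [-0.3 -0.1 -1.4] w 46.0
  lin [ 0.0167  0.0007 -0.0002] rot [-0.009 -0.     0.001] rows>=0.4
```

View pics/w14.png

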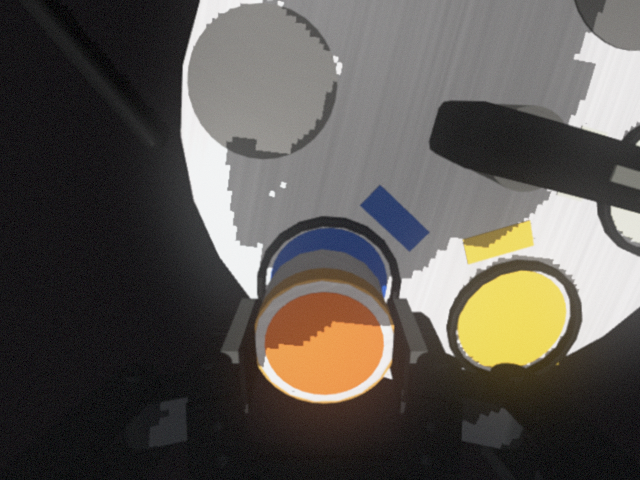

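>>> {"fn": "move_arm", "kwargs": {"grip": [0.04,0.04,0.04,0.04], "linear": [[0.007,0.001,0],[0.012,0.001,0],[0.016,0.001,0],[0.018,0.001,0]], "rotation": [[0,0,0],[0,0,0],[0,0,0],[0,0,0]]}}

```text
clock: 11.0
tcp_pos: [504.5, -67.1, 20.2]
eef_rot: [0.529, 0.468, 0.53, -0.469]
force: [-0.1, 1.0, -1.2]
grip_width: 46.1
```

Run:
```python
from h import *
plan([504.5,-66.8,20],7.5)
```

```text
t=11.00 p [504.5 -67.1  20.2] yaw 7.0 tilt [-0.002  0.    -1.   ] q1 -0.27 q6 -0.39 F [-0.1  1.  -1.2] w 46.1
  lin [ 0.0002  0.     -0.0003] rot [-0.009 -0.001  0.002] rows>=0.1
```

>>> {"fn": "move_arm", "kwargs": {"grip": [0.048,0.052,0.06,0.06,0.06], "linear": [[0,0,0],[0,0,0],[0,0,0],[-0.02,0,0],[-0.05,0,0]], "rotation": [[0,0,0],[0,0,0],[0,0,0],[0,0,0],[0,0,0]]}}

```text
clock: 11.42
tcp_pos: [501.5, -66.3, 67.9]
eef_rot: [0.527, 0.467, 0.532, -0.47]
force: [0.8, 0.5, 0.3]
grip_width: 60.1
```

Run:
```python
from h import *
p=pose();im=save('wrist','w15.png')
plan([524,332,180],7.5)
```

```text
t=11.47 p [507.9 -67.9  76. ] yaw 7.0 tilt [ 0.005 -0.001 -1.   ] q1 -0.27 q6 -0.39 F [2.9 0.3 2.2] w 59.9
  lin [-0.1045  0.065  -0.3947] rot [-0.009  0.002 -0.005] rows>=9.9
```

View pics/w15.png

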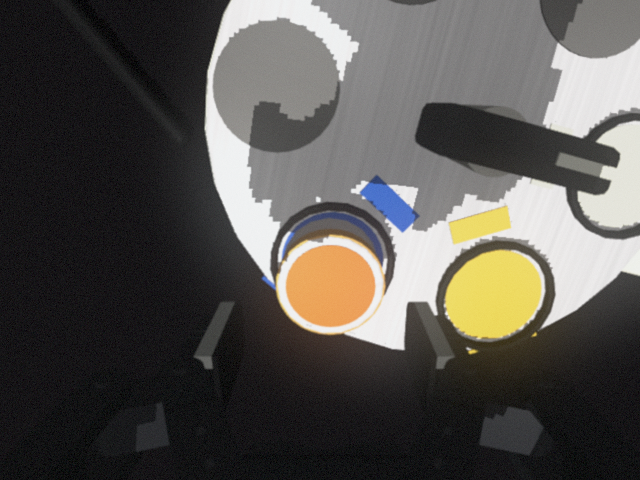

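>>> {"fn": "move_arm", "kwargs": {"grip": [0.07,0.07,0.07,0.07,0.07], "linear": [[-0.04,0,0],[-0.08,0,0],[-0.1,0.006,-0.035],[-0.1,0.013,-0.075],[-0.1,0.02,-0.115]], "rotation": [[0,0,0],[0,0,0],[0,0,0],[0,0,0],[0,0,0]]}}

```text
clock: 11.88
tcp_pos: [516.2, 49.4, 180.1]
eef_rot: [0.533, 0.472, 0.525, -0.467]
force: [0.3, -0.1, -0.5]
grip_width: 70.3
```

>>> {"fn": "move_arm", "kwargs": {"grip": [0.07,0.07,0.07,0.07,0.07], "linear": [[0,0.007,-0.04],[0,0.013,-0.08],[0,0.02,-0.12],[0,0.026,-0.16],[0,0.03,-0.2]], "rotation": [[0,0,0],[0,0,0],[0,0,0],[0,0,0],[0,0,0]]}}

```text
clock: 12.3
tcp_pos: [522.7, 253.8, 180.7]
eef_rot: [0.533, 0.473, 0.525, -0.466]
force: [0.9, 0.4, -0.0]
grip_width: 70.1
```

Run:
```python
from h import *
p=pose();im=save('wrist','w16.png')
plan([524.5,332,60],7.5)
for b in blobs(im['pixels'],(5,120,120),(18,255,255),200)[0]: print(b[0],b[1],plane(im,b[0],33,p)[0].round(1))
```

```text
t=12.35 p [521.8 261.2 181. ] yaw 7.1 tilt [ 0.016  0.006 -1.   ] q1 0.34 q6 0.22 F [-0.3  3.9  1.4] w 69.9
  lin [ 0.1215  0.0093 -0.0694] rot [-0.008 -0.004 -0.017] rows>=3.4
[41.3  8.6] 809 [315.9 372.6  33. ]
[337.2 100.1] 2524 [524.4 331.8  33. ]
[574.1 179.7] 17124 [710.6 298.7  33. ]
[192.1 130.5] 2367 [425.1 299.7  33. ]
[ 63.2 262.9] 1649 [323.3 186.   33. ]
```

View pics/w16.png

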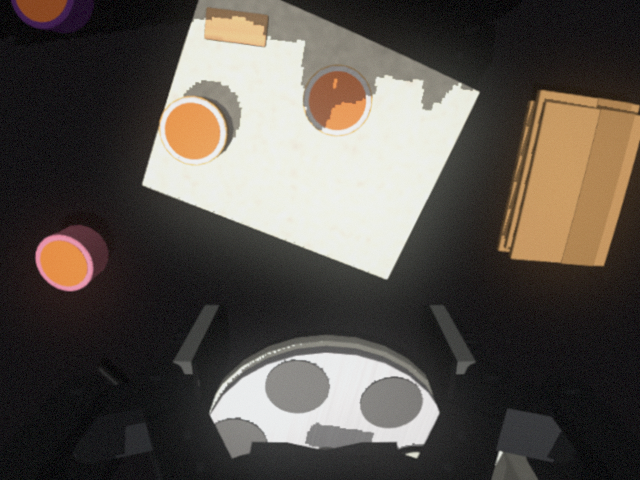

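>>> {"fn": "move_arm", "kwargs": {"grip": [0.07,0.07,0.07,0.07,0.07], "linear": [[0.02,0.005,-0.033],[0.05,0.01,-0.064],[0.085,0.01,-0.068],[0.11,0.009,-0.069],[0.13,0.009,-0.069]], "rotation": [[0,0,-0.01],[0,-0.004,-0.017],[0,-0.004,-0.017],[0,-0.004,-0.017],[0,-0.004,-0.017]]}}

```text
clock: 12.77
tcp_pos: [522.6, 332.0, 48.6]
eef_rot: [0.53, 0.467, 0.531, -0.469]
force: [0.0, 0.4, -1.1]
grip_width: 70.6
```

Run:
```python
from h import *
plan([524.5,332,-2],7.5)
```

```text
t=12.77 p [522.6 332.   48.6] yaw 7.2 tilt [-0.003 -0.001 -1.   ] q1 0.45 q6 0.33 F [ 0.   0.4 -1.1] w 70.6
  lin [0.0506 0.0021 0.0002] rot [-0.006  0.001  0.003] rows>=1.2
```

>>> {"fn": "move_arm", "kwargs": {"grip": [0.07,0.07,0.065,0.062,0.06], "linear": [[0.02,0.002,0],[0.034,0.002,0],[0.044,0.002,0],[0.05,0.002,0],[0.05,0.002,0]], "rotation": [[0,0,0],[0,0,0],[0,0,0],[0,0,0],[0,0,0]]}}

```text
clock: 13.18
tcp_pos: [524.0, 331.8, -2.2]
eef_rot: [0.529, 0.466, 0.531, -0.469]
force: [0.6, -0.6, -0.1]
grip_width: 60.0
```

>>> {"fn": "move_arm", "kwargs": {"grip": [0.05,0.04,0.04,0.04,0.04], "linear": [[0,0,0],[0,0,0],[0,0,0],[0,0,0],[0,0,0]], "rotation": [[0,0,0],[0,0,0],[0,0,0],[0,0,0],[0,0,0]], "newtons": 60}}

```text
clock: 13.6
tcp_pos: [525.3, 332.3, -0.6]
eef_rot: [0.53, 0.467, 0.531, -0.468]
force: [0.4, -0.2, 3.0]
grip_width: 46.0
```

Run:
```python
from h import *
plan([524.5,332,-2],7.5)
```

```text
t=13.60 p [525.3 332.3  -0.6] yaw 7.2 tilt [-0.002 -0.    -1.   ] q1 0.45 q6 0.33 F [ 0.4 -0.2  3. ] w 46.0
  lin [ 0.0014 -0.0008  0.0002] rot [-0.006  0.     0.002] rows>=0.0
```

>>> {"fn": "move_arm", "kwargs": {"grip": [0.04,0.04,0.04,0.04,0.04], "linear": [[-0.02,0.0,0],[-0.06,0.0,0],[-0.1,0,0],[-0.135,0,0.02],[-0.145,0,0.05]], "rotation": [[0,0,0],[0,0,0],[0,0,0],[0,0,0],[0,0,0]]}}

```text
clock: 14.02
tcp_pos: [535.7, 286.1, 152.1]
eef_rot: [0.532, 0.471, 0.53, -0.463]
force: [1.8, 0.4, 0.4]
grip_width: 45.9
```

Run:
```python
from h import *
plan([591.5,-75.6,140],7.5)
save('wrist','w17.png')
```

```text
t=14.02 p [535.7 286.1 152.1] yaw 7.4 tilt [ 0.01   0.005 -1.   ] q1 0.37 q6 0.25 F [1.8 0.4 0.4] w 45.9
  lin [0.0107 0.0089 0.3659] rot [-0.002 -0.004 -0.01 ] rows>=8.8
```

View pics/w17.png

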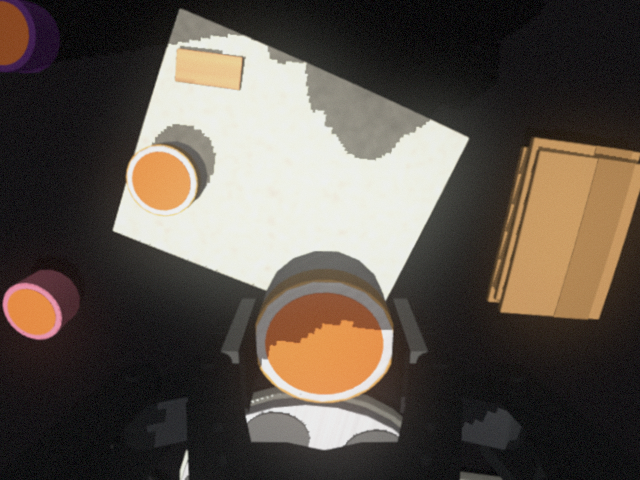

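Held. Carry to the yellow well.

>>> {"fn": "move_arm", "kwargs": {"grip": [0.04,0.04,0.04,0.04,0.04], "linear": [[0,0.001,0.04],[0,0.002,0.08],[0,0.003,0.12],[0,0.004,0.16],[0,0.005,0.2]], "rotation": [[0,0,-0.01],[0,0,-0.01],[0,0,-0.01],[0,0,-0.01],[0,0,-0.01]]}}

```text
clock: 14.48
tcp_pos: [565.8, 79.7, 151.6]
eef_rot: [0.531, 0.467, 0.53, -0.469]
force: [0.6, 0.5, -1.5]
grip_width: 45.7
```

>>> {"fn": "move_arm", "kwargs": {"grip": [0.04,0.04,0.04,0.04,0.04], "linear": [[0,0.001,0.04],[0,0.002,0.08],[0,0.003,0.12],[0.005,0.004,0.145],[0.008,0.004,0.16]], "rotation": [[0,0,0],[0,0,0],[0,0,0],[0,0,0],[0,0,0]]}}

```text
clock: 14.9
tcp_pos: [589.6, -81.7, 143.3]
eef_rot: [0.53, 0.467, 0.529, -0.47]
force: [0.8, 1.1, -1.2]
grip_width: 46.0
```

Run:
```python
from h import *
plan([591.5,-75.6,45],7.5)
```

```text
t=14.90 p [589.6 -81.7 143.3] yaw 7.0 tilt [-0.002 -0.003 -1.   ] q1 -0.25 q6 -0.37 F [ 0.8  1.1 -1.2] w 46.0
  lin [ 0.0982  0.0029 -0.0062] rot [-0.008  0.003  0.002] rows>=2.4
```

>>> {"fn": "move_arm", "kwargs": {"grip": [0.04,0.04,0.04,0.04,0.04], "linear": [[0.02,0.002,-0.004],[0.05,0.003,-0.006],[0.075,0.003,-0.006],[0.09,0.003,-0.006],[0.095,0.003,-0.006]], "rotation": [[0,0,0],[0,0,0],[0,0,0],[0,0,0],[0,0,0]]}}

```text
clock: 15.32
tcp_pos: [587.6, -74.0, 43.6]
eef_rot: [0.527, 0.466, 0.532, -0.471]
force: [-0.6, -0.6, -0.7]
grip_width: 46.1
```

Run:
```python
from h import *
plan([591.5,-75.6,20.5],7.5)
save('wrist','w18.png')
```

```text
t=15.32 p [587.6 -74.   43.6] yaw 7.0 tilt [-0.01  -0.001 -1.   ] q1 -0.24 q6 -0.36 F [-0.6 -0.6 -0.7] w 46.1
  lin [0.0231 0.0039 0.0021] rot [-0.008 -0.001  0.01 ] rows>=0.6
```

View pics/w18.png

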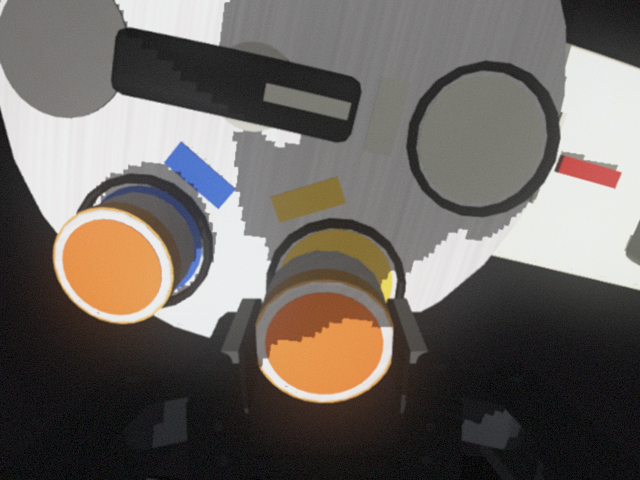

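>>> {"fn": "move_arm", "kwargs": {"grip": [0.04,0.04,0.04,0.04,0.04], "linear": [[0.003,0.004,0.002],[0.008,0.004,0.002],[0.014,0.004,0.002],[0.019,0.004,0.002],[0.021,0.004,0.002]], "rotation": [[0,0,0.01],[0,0,0.01],[0,0,0.01],[0,0,0.01],[0,0,0.01]]}}

```text
clock: 15.78
tcp_pos: [592.2, -75.7, 22.9]
eef_rot: [0.53, 0.469, 0.53, -0.468]
force: [0.2, 0.1, -1.0]
grip_width: 46.0
```

Run:
```python
from h import *
plan([591.5,-75.6,21],7.5)
```

```text
t=15.78 p [592.2 -75.7  22.9] yaw 7.0 tilt [ 0.001  0.    -1.   ] q1 -0.24 q6 -0.37 F [ 0.2  0.1 -1. ] w 46.0
  lin [ 0.0019 -0.0007 -0.0002] rot [-0.008 -0.    -0.001] rows>=0.1
```

>>> {"fn": "move_arm", "kwargs": {"grip": [0.04,0.048,0.052,0.06,0.06], "linear": [[0.002,0,0],[0.002,0,0],[0.002,0,0],[0,0,0],[-0.03,0,0]], "rotation": [[0,0,0],[0,0,0],[0,0,0],[0,0,0],[0,0,0]]}}

```text
clock: 16.2
tcp_pos: [587.2, -74.5, 47.9]
eef_rot: [0.526, 0.467, 0.533, -0.47]
force: [-0.7, -0.5, -0.4]
grip_width: 60.1
```

>>> {"fn": "move_arm", "kwargs": {"grip": [0.06,0.07,0.07,0.07], "linear": [[-0.04,0,0],[-0.08,0,0],[-0.12,0,0],[-0.12,0,0]], "rotation": [[0,0,0],[0,0,0],[0,0,0],[0,0,0]]}}

```text
clock: 16.53
tcp_pos: [595.5, -76.5, 179.4]
eef_rot: [0.532, 0.47, 0.527, -0.467]
force: [1.2, -0.4, 1.9]
grip_width: 70.1
```

Run:
```python
from h import *
p=pose();im=save('wrist','w19.png')
plan([425.1,299.7,180],7.5)
```

```text
t=16.58 p [593.6 -76.1 175.7] yaw 7.0 tilt [ 0.004 -0.001 -1.   ] q1 -0.24 q6 -0.37 F [-0.2  0.4  0.7] w 70.1
  lin [-0.0051 -0.1211 -0.3936] rot [-0.008  0.001 -0.004] rows>=9.9
```

View pics/w19.png

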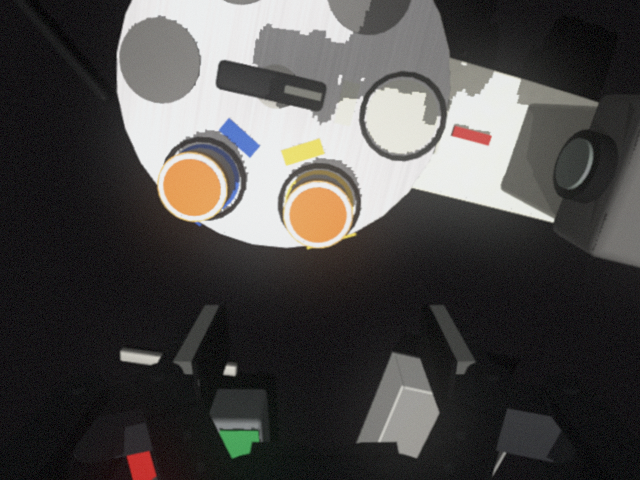

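Run:
```python
from h import *
p=pose();im=vision.get_image('wrist')
print(plane(im,[(402,116)],24,p), plane(im,[(402.5,116)],30,p))
print(plane(im,[(193,187),(318,214)],54,p))
a=np.radians(-5.4);print(555.4+88*np.cos(a),4.5+88*np.sin(a))
```

```text
[[640.57351199  -2.97167779  24.        ]] [[639.79705502  -2.8244724   30.        ]]
[[503.28893219 -65.23692836  54.        ]
 [589.24663466 -73.81758081  54.        ]]
643.009452885071 -3.7815315720292606
```

>>> {"fn": "move_arm", "kwargs": {"grip": [0.07,0.07,0.07,0.07,0.07], "linear": [[-0.002,-0.012,-0.038],[-0.003,-0.024,-0.077],[-0.005,-0.036,-0.115],[-0.005,-0.048,-0.155],[-0.005,-0.06,-0.195]], "rotation": [[0,0,0],[0,0,0],[0,0,0],[0,0,0],[0,0,0]]}}

```text
clock: 17.05
tcp_pos: [505.5, 111.6, 175.7]
eef_rot: [0.528, 0.468, 0.531, -0.47]
force: [0.9, 0.9, 0.1]
grip_width: 69.7
```

>>> {"fn": "move_arm", "kwargs": {"grip": [0.07,0.07,0.07,0.07,0.07], "linear": [[0,-0.012,-0.038],[0,-0.024,-0.077],[0,-0.036,-0.115],[0,-0.048,-0.145],[0,-0.055,-0.165]], "rotation": [[0,0,0],[0,0,0],[0,0,0],[0,0,0],[0,0,0]]}}

```text
clock: 17.47
tcp_pos: [427.5, 270.7, 174.4]
eef_rot: [0.527, 0.466, 0.533, -0.47]
force: [-0.2, -0.0, 0.3]
grip_width: 69.9
```

Run:
```python
from h import *
p=pose();im=save('wrist','w20.png')
plan([425.1,299.7,50],7.5)
for b in blobs(im['pixels'],(5,120,120),(18,255,255),200)[0]: print(b[0],b[1],plane(im,b[0],33,p)[0].round(1))
```

```text
t=17.52 p [426.4 272.9 174.4] yaw 7.2 tilt [-0.011  0.003 -1.   ] q1 0.43 q6 0.30 F [-0.5  1.1  0.7] w 70.0
  lin [ 0.1245  0.0034 -0.0263] rot [-0.005 -0.004  0.011] rows>=3.1
[178.6  27. ] 2721 [314.7 383.6  33. ]
[328.  171.3] 2317 [425.  299.7  33. ]
[624.  255.2] 456 [664.8 265.6  33. ]
[632.6 275.2] 669 [678.7 250.   33. ]
[181.5 297.4] 1671 [322.4 186.1  33. ]
```

View pics/w20.png

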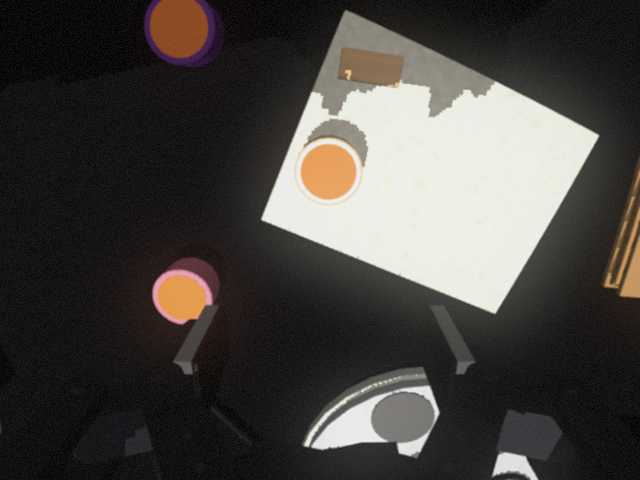

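>>> {"fn": "move_arm", "kwargs": {"grip": [0.07,0.07,0.07,0.07,0.07], "linear": [[0.02,0.002,-0.02],[0.055,0.004,-0.026],[0.09,0.004,-0.026],[0.115,0.004,-0.026],[0.13,0.004,-0.026]], "rotation": [[0,0,0.01],[0,-0.004,0.011],[0,-0.004,0.011],[0,-0.004,0.011],[0,-0.004,0.011]]}}

```text
clock: 17.93
tcp_pos: [421.5, 297.5, 39.2]
eef_rot: [0.529, 0.465, 0.532, -0.47]
force: [-0.5, -0.6, 1.0]
grip_width: 70.1
```

Run:
```python
from h import *
plan([425,299.7,-1.5],7.5)
```

```text
t=17.93 p [421.5 297.5  39.2] yaw 7.2 tilt [-0.008 -0.004 -1.   ] q1 0.48 q6 0.35 F [-0.5 -0.6  1. ] w 70.1
  lin [ 0.0406  0.0041 -0.0019] rot [-0.005  0.003  0.008] rows>=1.0
```

>>> {"fn": "move_arm", "kwargs": {"grip": [0.07,0.07,0.065,0.062,0.06], "linear": [[0.01,0.004,-0.002],[0.022,0.004,-0.002],[0.034,0.004,-0.002],[0.04,0.004,-0.002],[0.04,0.004,-0.002]], "rotation": [[0,0,0.008],[0,0,0.008],[0,0,0.008],[0,0,0.008],[0,0,0.008]]}}

```text
clock: 18.35
tcp_pos: [423.5, 298.9, -2.7]
eef_rot: [0.531, 0.466, 0.53, -0.47]
force: [-0.2, -1.0, 0.2]
grip_width: 60.0
```

>>> {"fn": "move_arm", "kwargs": {"grip": [0.05,0.04,0.04,0.04,0.04], "linear": [[0,0,0],[0,0,0],[0,0,0],[0,0,0],[0,0,0]], "rotation": [[0,0,0],[0,0,0],[0,0,0],[0,0,0],[0,0,0]], "newtons": 60}}

```text
clock: 18.77
tcp_pos: [424.0, 299.1, -2.0]
eef_rot: [0.531, 0.466, 0.53, -0.469]
force: [-0.3, -0.1, 0.9]
grip_width: 46.2
```

>>> {"fn": "move_arm", "kwargs": {"grip": [0.04,0.04,0.04,0.04,0.04], "linear": [[-0.02,0.0,0],[-0.06,0.0,0],[-0.1,0,0],[-0.135,0,0.02],[-0.145,0,0.05]], "rotation": [[0,0,0],[0,0,0],[0,0,0],[0,0,0],[0,0,0]]}}

```text
clock: 19.18
tcp_pos: [434.8, 253.2, 150.4]
eef_rot: [0.534, 0.469, 0.529, -0.464]
force: [1.7, 1.4, 0.4]
grip_width: 46.2
```

Run:
```python
from h import *
plan([642.5,-3.5,150],7.5)
save('wrist','w21.png')
```

```text
t=19.18 p [434.8 253.2 150.4] yaw 7.4 tilt [ 0.01   0.002 -1.   ] q1 0.39 q6 0.26 F [1.7 1.4 0.4] w 46.2
  lin [0.0021 0.1729 0.2813] rot [-0.002 -0.    -0.01 ] rows>=7.9
```

View pics/w21.png

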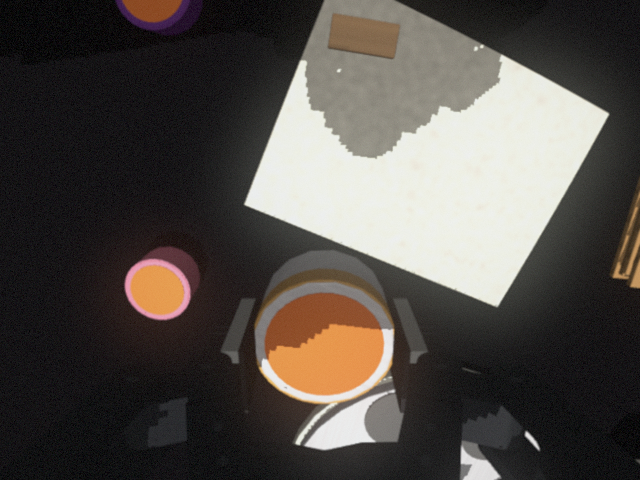

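>>> {"fn": "move_arm", "kwargs": {"grip": [0.04,0.04,0.04,0.04,0.04], "linear": [[0,0.02,0.034],[0,0.04,0.068],[0,0.06,0.102],[0,0.08,0.136],[0,0.1,0.17]], "rotation": [[0,0,-0.01],[0,0,-0.01],[0,0,-0.01],[0,0,-0.01],[0,0,-0.01]]}}

```text
clock: 19.65
tcp_pos: [556.3, 89.8, 151.5]
eef_rot: [0.532, 0.466, 0.529, -0.469]
force: [0.7, 0.5, -0.5]
grip_width: 46.0
```

Run:
```python
from h import *
plan([642.5,-3.7,140],7.5)
```

```text
t=19.65 p [556.3  89.8 151.5] yaw 7.3 tilt [-0.001 -0.006 -1.   ] q1 0.04 q6 -0.09 F [ 0.7  0.5 -0.5] w 46.0
  lin [0.012  0.0738 0.1035] rot [-0.004  0.006  0.002] rows>=3.1
```

>>> {"fn": "move_arm", "kwargs": {"grip": [0.04,0.04,0.04,0.04,0.04], "linear": [[0,0.022,0.031],[0,0.044,0.062],[0,0.065,0.091],[0.006,0.074,0.103],[0.03,0.074,0.1035]], "rotation": [[0,0.006,0],[0,0.006,0],[0,0.006,0],[0,0.006,0],[0,0.006,0]]}}

```text
clock: 20.07
tcp_pos: [649.2, -7.8, 126.6]
eef_rot: [0.533, 0.47, 0.526, -0.467]
force: [0.5, 0.2, -0.3]
grip_width: 46.2
```

Run:
```python
from h import *
plan([642.5,-3.7,45],7.5)
save('wrist','w22.png')
```

```text
t=20.07 p [649.2  -7.8 126.6] yaw 7.0 tilt [ 0.01  -0.003 -1.   ] q1 -0.12 q6 -0.24 F [ 0.5  0.2 -0.3] w 46.2
  lin [ 0.0815 -0.007  -0.0052] rot [-0.008  0.004 -0.01 ] rows>=2.0
```

View pics/w22.png

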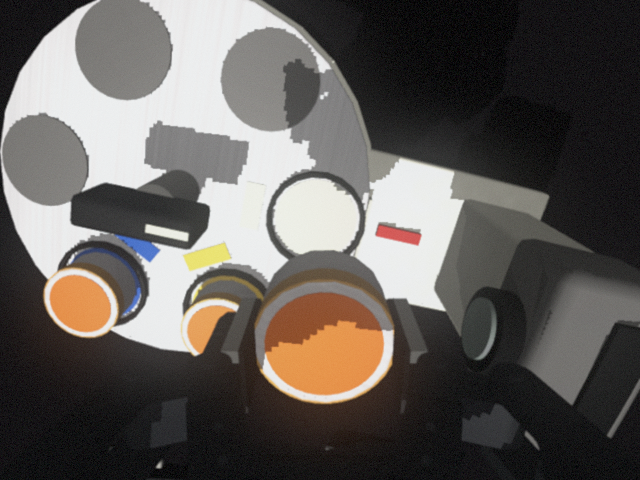

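>>> {"fn": "move_arm", "kwargs": {"grip": [0.04,0.04,0.04,0.04,0.04], "linear": [[0.015,-0.004,-0.003],[0.04,-0.007,-0.005],[0.06,-0.007,-0.005],[0.075,-0.007,-0.005],[0.08,-0.007,-0.005]], "rotation": [[0,0,-0.01],[0,0.004,-0.01],[0,0.004,-0.01],[0,0.004,-0.01],[0,0.004,-0.01]]}}

```text
clock: 20.53
tcp_pos: [632.5, -0.7, 36.5]
eef_rot: [0.524, 0.464, 0.536, -0.472]
force: [-1.0, 0.3, 10.3]
grip_width: 46.3
```

Run:
```python
from h import *
plan([642.5,-3.7,20.5],7.5)
save('wrist','w23.png')
```

```text
t=20.53 p [632.5  -0.7  36.5] yaw 7.1 tilt [-0.02   0.003 -1.   ] q1 -0.11 q6 -0.24 F [-1.   0.3 10.3] w 46.3
  lin [0.0158 0.0099 0.0043] rot [-0.006 -0.006  0.019] rows>=0.5
```

View pics/w23.png

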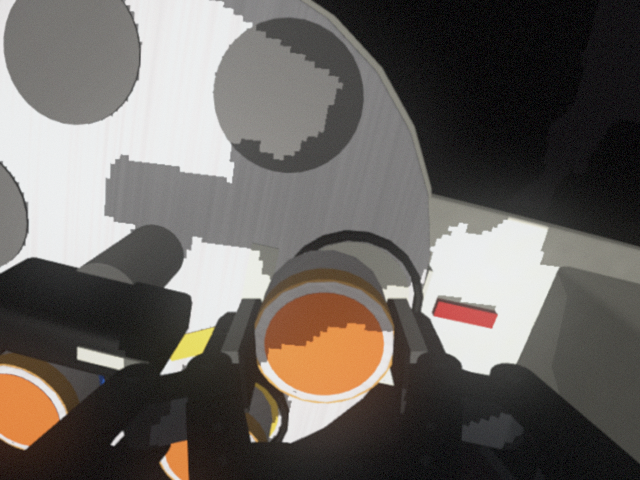

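>>> {"fn": "move_arm", "kwargs": {"grip": [0.04,0.04,0.04], "linear": [[-0.01,0.01,0.004],[-0.01,0.011,0.004],[-0.01,0.011,0.004]], "rotation": [[0,-0.006,0.019],[0,-0.006,0.019],[0,-0.006,0.019]]}}

```text
clock: 20.83
tcp_pos: [646.8, -3.4, 48.4]
eef_rot: [0.532, 0.469, 0.528, -0.467]
force: [-0.7, 0.8, -0.3]
grip_width: 46.1
```

Run:
```python
from h import *
plan([642.5,-3.7,20.5],7.5)
p=pose();im=save('wrist','w24.png')
# project well circles
for c in ((642.8,-3.7),(640.6,-3)):
    print(proj(im,[[c[0]+31*np.cos(a),c[1]+31*np.sin(a),30] for a in (0,np.pi/2)],p))
```

```text
t=20.83 p [646.8  -3.4  48.4] yaw 7.2 tilt [ 0.006 -0.001 -1.   ] q1 -0.11 q6 -0.24 F [-0.7  0.8 -0.3] w 46.1
  lin [ 0.0279 -0.0044 -0.0002] rot [-0.006  0.002 -0.006] rows>=0.7
[[383.3322951  287.64030683]
 [324.43434409 214.4350754 ]]
[[378.84921368 285.73231048]
 [319.54265889 212.2599944 ]]
```

View pics/w24.png

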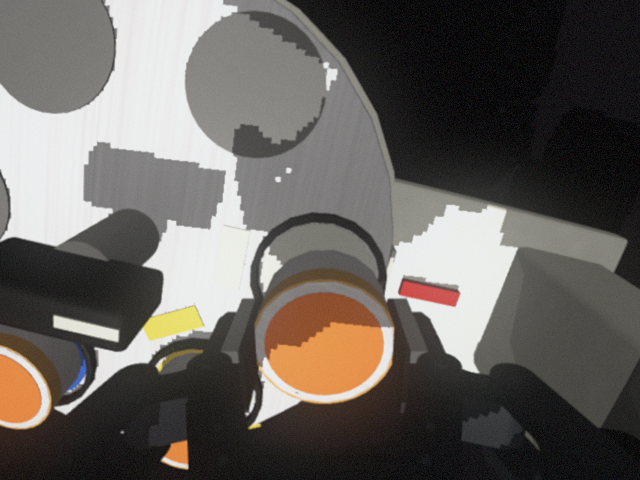

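>>> {"fn": "move_arm", "kwargs": {"grip": [0.04,0.04,0.04,0.04,0.04], "linear": [[-0.035,-0.002,0],[-0.07,-0.002,0],[-0.075,-0.003,0],[-0.075,-0.003,0],[-0.075,-0.003,0]], "rotation": [[0,0,0],[0,0,0],[-0.1,0,0],[-0.2,0,0],[-0.3,0,0]]}}

```text
clock: 21.3
tcp_pos: [643.6, -3.7, 124.8]
eef_rot: [0.597, 0.383, 0.593, -0.381]
force: [-0.2, -0.6, -1.3]
grip_width: 46.0
```

>>> {"fn": "move_arm", "kwargs": {"grip": [0.04,0.04,0.04,0.04,0.04], "linear": [[0,0,0],[0,0,0],[0,0,0],[0,0,0],[0,0,0]], "rotation": [[-0.12,0,0],[-0.24,0,0],[-0.36,0,0],[-0.48,0,0],[-0.6,0,0]]}}

```text
clock: 21.72
tcp_pos: [643.3, -3.6, 124.8]
eef_rot: [0.684, 0.187, 0.679, -0.187]
force: [0.2, 0.1, -1.5]
grip_width: 46.0
```

Run:
```python
from h import *
plan([643,-3.6,110],84.6)
```

```text
t=21.72 p [643.3  -3.6 124.8] yaw 59.3 tilt [ 0.007 -0.001 -1.   ] q1 -0.11 q6 -1.15 F [ 0.2  0.1 -1.5] w 46.0
  lin [ 0.0148 -0.0002 -0.0003] rot [-0.441  0.007 -0.001] rows>=3.5
```

>>> {"fn": "move_arm", "kwargs": {"grip": [0.04,0.04,0.04,0.04,0.04], "linear": [[0,0,0],[0,0,0],[0,0,0],[0,0,0],[0.02,0,0]], "rotation": [[-0.12,0,0],[-0.24,0,0],[-0.36,0,0],[-0.44,0,0],[-0.44,0.007,0]]}}

```text
clock: 22.13
tcp_pos: [646.9, -3.8, 109.5]
eef_rot: [0.71, 0.033, 0.703, -0.032]
force: [0.7, -0.1, -0.5]
grip_width: 45.9
```

Run:
```python
from h import *
plan([643,-3.6,45],84.6)
```

```text
t=22.13 p [646.9  -3.8 109.5] yaw 84.7 tilt [ 0.009  0.    -1.   ] q1 -0.11 q6 -1.59 F [ 0.7 -0.1 -0.5] w 45.9
  lin [ 0.0645 -0.0002 -0.0045] rot [ 0.002  0.009 -0.001] rows>=1.6
```

>>> {"fn": "move_arm", "kwargs": {"grip": [0.04,0.04,0.04,0.04,0.04], "linear": [[0.012,0,-0.002],[0.03,0,-0.003],[0.045,0,-0.004],[0.055,0,-0.004],[0.06,0,-0.004]], "rotation": [[0,0.009,0],[0,0.009,0],[0,0.009,0],[0,0.009,0],[0,0.009,0]]}}

```text
clock: 22.55
tcp_pos: [641.5, -3.2, 47.0]
eef_rot: [0.705, 0.033, 0.708, -0.032]
force: [-1.0, -0.8, -1.1]
grip_width: 46.0
```

Run:
```python
from h import *
plan([643,-3.6,20.5],84.6)
p=pose();im=save('wrist','w25.png')
```

```text
t=22.55 p [641.5  -3.2  47. ] yaw 84.7 tilt [-0.004  0.001 -1.   ] q1 -0.11 q6 -1.59 F [-1.  -0.8 -1.1] w 46.0
  lin [ 0.0265 -0.0003  0.0016] rot [ 0.002 -0.004 -0.001] rows>=0.6
```

View pics/w25.png

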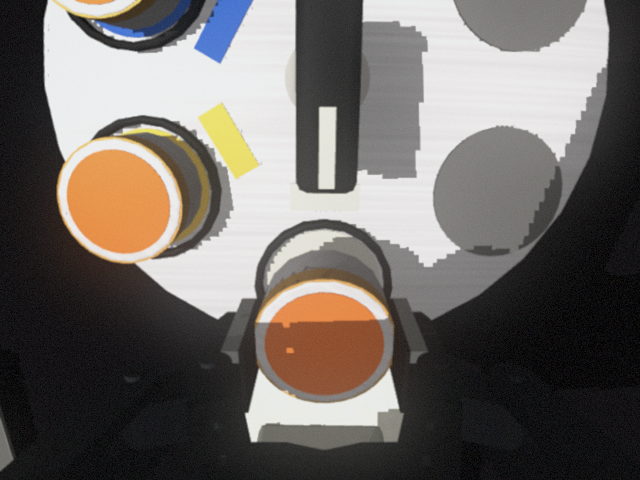

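>>> {"fn": "move_arm", "kwargs": {"grip": [0.04,0.04,0.04,0.04,0.04], "linear": [[0.006,0,0.001],[0.013,0,0.0015],[0.02,0,0.0015],[0.025,0,0.0015],[0.026,0,0.0015]], "rotation": [[0,0,0],[0,0,0],[0,0,0],[0,0,0],[0,0,0]]}}

```text
clock: 23.02
tcp_pos: [642.0, -3.3, 19.5]
eef_rot: [0.704, 0.033, 0.709, -0.032]
force: [-0.7, -0.6, -0.6]
grip_width: 46.2
```

Run:
```python
from h import *
plan([643,-3.6,20],84.6)
```

```text
t=23.02 p [642.   -3.3  19.5] yaw 84.7 tilt [-0.006  0.002 -1.   ] q1 -0.11 q6 -1.59 F [-0.7 -0.6 -0.6] w 46.2
  lin [-0.0005 -0.0003  0.001 ] rot [ 0.002 -0.006 -0.001] rows>=0.1
```

>>> {"fn": "move_arm", "kwargs": {"grip": [0.048,0.052,0.058,0.06,0.06], "linear": [[0,0,0.001],[0,0,0.001],[0,0,0.001],[0,0,0.001],[-0.03,0,0]], "rotation": [[0,0,0],[0,0,0],[0,0,0],[0,0,0],[0,0,0]]}}

```text
clock: 23.43
tcp_pos: [636.8, -2.8, 43.5]
eef_rot: [0.7, 0.033, 0.713, -0.032]
force: [-2.0, 0.7, -0.7]
grip_width: 60.1
```

>>> {"fn": "move_arm", "kwargs": {"grip": [0.06,0.06,0.06,0.06], "linear": [[-0.035,0,0],[-0.075,0,0],[-0.11,0,0.02],[-0.12,0,0.02]], "rotation": [[0,0,0],[0,0,0],[0,0,0],[0,0,0]]}}

```text
clock: 23.77
tcp_pos: [665.7, -5.8, 172.0]
eef_rot: [0.706, 0.033, 0.707, -0.032]
force: [1.5, -0.0, 2.1]
grip_width: 59.9
```

Run:
```python
from h import *
p=pose();im=save('wrist','w26.png')
plan([470,-329,170],7.5)
```

```text
t=23.82 p [665.   -5.7 172.1] yaw 84.7 tilt [-0.003  0.001 -1.   ] q1 -0.11 q6 -1.59 F [ 0.8 -0.6  1.6] w 59.8
  lin [ 0.0023 -0.3399 -0.1643] rot [ 1.347e+00 -3.000e-03  1.000e-03] rows>=10.8
```

View pics/w26.png

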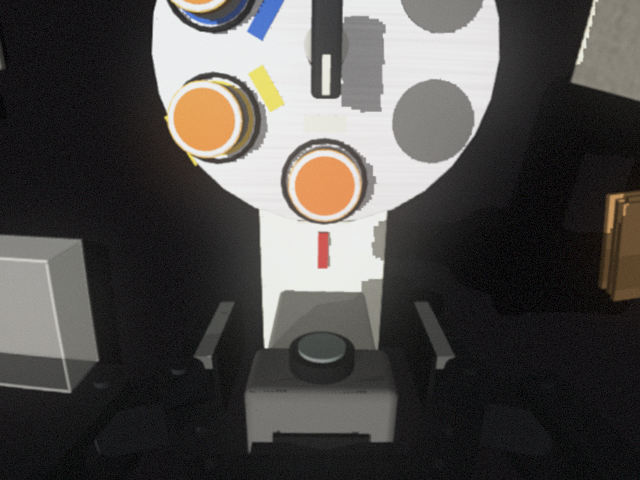

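>>> {"fn": "move_arm", "kwargs": {"grip": [0.06,0.06,0.06,0.06,0.06], "linear": [[-0.01,-0.025,-0.02],[-0.015,-0.06,-0.035],[-0.015,-0.096,-0.05],[-0.015,-0.133,-0.065],[-0.015,-0.17,-0.08]], "rotation": [[0.1,0,0],[0.22,0,0],[0.34,0,0],[0.46,0,0],[0.58,0,0]]}}

```text
clock: 24.23
tcp_pos: [567.8, -168.3, 186.0]
eef_rot: [0.665, 0.235, 0.669, -0.235]
force: [0.5, -0.4, 0.3]
grip_width: 59.5
```

Run:
```python
from h import *
plan([468,-329,170],7.5)
```

```text
t=24.23 p [ 567.8 -168.3  186. ] yaw 51.2 tilt [-0.004  0.002 -1.   ] q1 -0.41 q6 -1.30 F [ 0.5 -0.4  0.3] w 59.5
  lin [ 0.0162 -0.1878  0.023 ] rot [ 0.763 -0.004  0.003] rows>=6.1
```

>>> {"fn": "move_arm", "kwargs": {"grip": [0.06,0.06,0.06,0.06,0.06], "linear": [[0,-0.037,0.004],[0.003,-0.074,0.008],[0.006,-0.111,0.013],[0.008,-0.15,0.018],[0.01,-0.178,0.022]], "rotation": [[0.12,0,0],[0.24,0,0],[0.36,0,0],[0.48,0,0],[0.6,0,0]]}}

```text
clock: 24.65
tcp_pos: [470.5, -322.4, 174.6]
eef_rot: [0.564, 0.423, 0.569, -0.424]
force: [0.6, -0.6, 0.4]
grip_width: 60.1
```

Run:
```python
from h import *
plan([468,-329,150],7.5)
```

```text
t=24.65 p [ 470.5 -322.4  174.6] yaw 16.4 tilt [-0.007  0.002 -1.   ] q1 -0.72 q6 -1.01 F [ 0.6 -0.6  0.4] w 60.1
  lin [ 0.0246 -0.0042  0.0057] rot [ 0.155 -0.004  0.006] rows>=1.2
```

>>> {"fn": "move_arm", "kwargs": {"grip": [0.06,0.06,0.06], "linear": [[0,-0.004,0.006],[0.02,-0.004,0.006],[0.024,-0.004,0.006]], "rotation": [[0.08,0,0],[0.155,0,0.006],[0.155,0,0.006]]}}

```text
clock: 24.9
tcp_pos: [465.4, -328.4, 146.9]
eef_rot: [0.528, 0.468, 0.534, -0.466]
force: [-0.5, 0.4, -0.4]
grip_width: 59.9
```

Run:
```python
from h import *
p=pose();im=save('wrist','w27.png')
plan([466,-328,78],7.5)
b,m=blobs(im['pixels'],(22,120,80),(35,255,255),100)
for x in b: print(x,plane(im,x[0],108,p))
```

```text
t=24.95 p [ 465.4 -327.4  146.5] yaw 7.5 tilt [-0.007  0.009 -1.   ] q1 -0.74 q6 -0.87 F [-0.9 -0.5 -0.4] w 60.1
  lin [0.0685 0.0009 0.0013] rot [ 0.001 -0.01   0.005] rows>=1.6
(array([325.8, 257.7]), np.int32(1291), array([307, 209,  34, 106], dtype=int32)) [[ 465.31407862 -324.99514359  108.        ]]
```

View pics/w27.png

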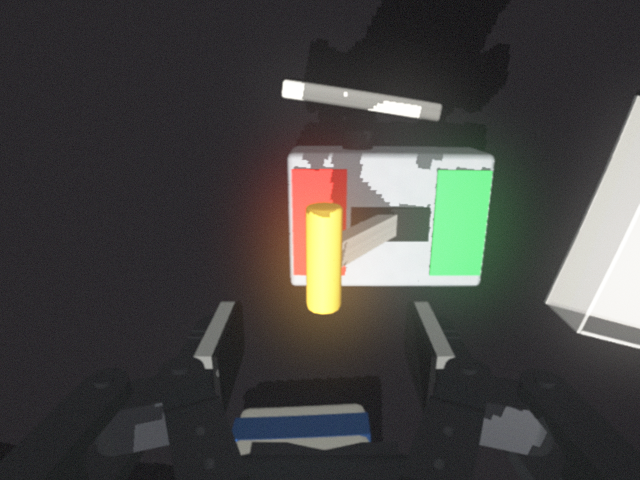

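>>> {"fn": "move_arm", "kwargs": {"grip": [0.06,0.06,0.06,0.06,0.06], "linear": [[0.025,0,0.001],[0.05,0,0.001],[0.065,0,0.001],[0.072,0,0.001],[0.072,0,0.001]], "rotation": [[0,-0.01,0],[0,-0.01,0],[0,-0.01,0],[0,-0.01,0],[0,-0.01,0]]}}

```text
clock: 25.37
tcp_pos: [463.7, -325.6, 72.1]
eef_rot: [0.529, 0.464, 0.535, -0.467]
force: [-0.4, 0.2, -0.4]
grip_width: 60.0
```

>>> {"fn": "move_arm", "kwargs": {"grip": [0.06,0.06,0.06,0.06,0.06], "linear": [[0,0.015,0],[0,0.03,0],[0,0.045,0],[0,0.06,0],[0,0.07,0]], "rotation": [[0,0,0],[0,0,0],[0,0,0],[0,0,0],[0,0,0]]}}

```text
clock: 25.78
tcp_pos: [536.2, -316.9, 73.9]
eef_rot: [0.531, 0.464, 0.534, -0.466]
force: [-0.5, -0.3, 1.3]
grip_width: 60.0
```

Run:
```python
from h import *
p=pose();im=save('wrist','w28.png')
plan([549,-317,76],7.5)
```

```text
t=25.83 p [ 538.1 -316.7   73.9] yaw 7.8 tilt [-0.003 -0.    -1.   ] q1 -0.64 q6 -0.78 F [ 1.5 -0.3  0.4] w 60.3
  lin [-0.0021  0.0108  0.0017] rot [ 0.004 -0.     0.003] rows>=0.3
```

View pics/w28.png

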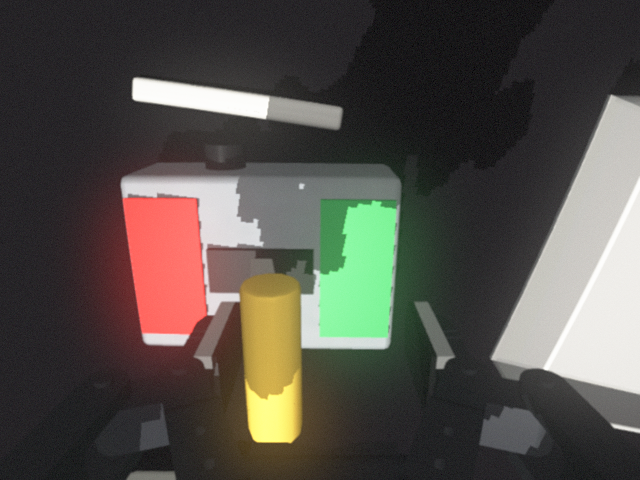

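>>> {"fn": "move_arm", "kwargs": {"grip": [0.06,0.06,0.06,0.06], "linear": [[0,0.01,0.001],[0,0.016,0.001],[0,0.016,0.001],[0,0.014,0.001]], "rotation": [[0,0,0],[0,0,0],[0,0,0],[0,0,0]]}}

```text
clock: 26.17
tcp_pos: [552.7, -315.8, 74.4]
eef_rot: [0.533, 0.464, 0.533, -0.465]
force: [-0.4, 0.4, 0.8]
grip_width: 60.0
```

Run:
```python
from h import *
p=pose();im=save('wrist','w29.png')
plan([549,-317,170],7.5)
```

```text
t=26.22 p [ 551.5 -315.7   73.9] yaw 7.8 tilt [-0.004 -0.    -1.   ] q1 -0.63 q6 -0.76 F [0.2 0.8 0.3] w 59.7
  lin [-0.0961 -0.003   0.0009] rot [ 0.005 -0.     0.003] rows>=2.3
```

View pics/w29.png

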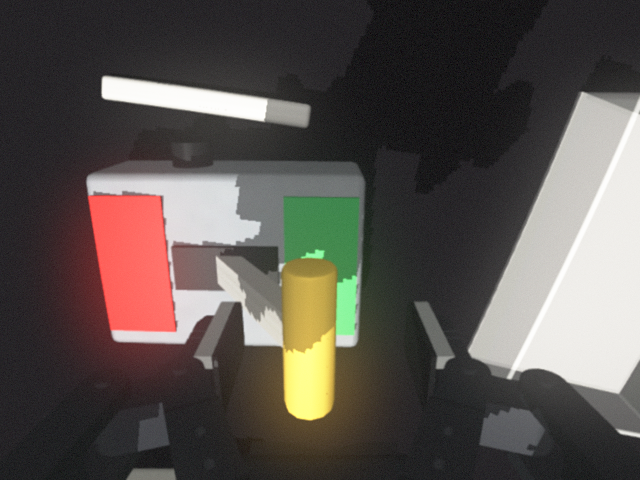

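>>> {"fn": "move_arm", "kwargs": {"grip": [0.06,0.06,0.06,0.06,0.06], "linear": [[-0.03,-0.002,0],[-0.07,-0.002,0],[-0.105,-0.002,0],[-0.115,-0.002,-0.02],[-0.115,0,-0.05]], "rotation": [[0,0,0],[0,0,0],[0.06,0,0],[0.18,0,0],[0.3,0,0]]}}

```text
clock: 26.63
tcp_pos: [547.3, -270.0, 195.0]
eef_rot: [-0.458, -0.541, -0.452, 0.542]
force: [1.2, 0.3, 0.3]
grip_width: 59.7
```

Run:
```python
from h import *
plan([555.4,4.5,180],-75)
```

```text
t=26.63 p [ 547.3 -270.   195. ] yaw -9.9 tilt [ 0.005 -0.007 -1.   ] q1 -0.57 q6 -0.40 F [1.2 0.3 0.3] w 59.7
  lin [ 0.0131 -0.0396 -0.2719] rot [ 1.135  0.002 -0.009] rows>=9.1
```

>>> {"fn": "move_arm", "kwargs": {"grip": [0.06,0.06,0.06,0.06,0.06], "linear": [[0,-0.005,-0.035],[0,-0.01,-0.07],[0,-0.015,-0.105],[0,-0.02,-0.14],[0,-0.025,-0.175]], "rotation": [[0.12,0,0],[0.24,0,0],[0.36,0,0],[0.48,0,0],[0.6,0,0]]}}

```text
clock: 27.05
tcp_pos: [551.8, -92.1, 193.6]
eef_rot: [0.275, 0.653, 0.269, -0.652]
force: [0.3, 0.4, 0.6]
grip_width: 60.5
```

Run:
```python
from h import *
plan([555.4,4.5,180],-95.4)
```

```text
t=27.05 p [551.8 -92.1 193.6] yaw -44.7 tilt [ 0.005 -0.007 -1.   ] q1 -0.29 q6 0.49 F [0.3 0.4 0.6] w 60.5
  lin [ 0.0129 -0.0656 -0.0712] rot [ 0.884 -0.002 -0.009] rows>=7.1
```

>>> {"fn": "move_arm", "kwargs": {"grip": [0.06,0.06,0.06,0.06,0.06], "linear": [[0,-0.013,-0.014],[0,-0.027,-0.029],[0,-0.04,-0.043],[0,-0.054,-0.058],[0.01,-0.065,-0.071]], "rotation": [[0.12,0,0],[0.24,0,0],[0.36,0,0],[0.48,0,-0.005],[0.6,0,-0.009]]}}

```text
clock: 27.47
tcp_pos: [556.3, 4.9, 184.9]
eef_rot: [0.065, 0.706, 0.065, -0.703]
force: [-0.8, 0.0, 0.2]
grip_width: 59.7
```

Run:
```python
from h import *
plan([555.4,4.5,150],-95.4)
```

```text
t=27.47 p [556.3   4.9 184.9] yaw -79.4 tilt [ 0.004  0.001 -1.   ] q1 -0.12 q6 1.27 F [-0.8  0.   0.2] w 59.7
  lin [0.0349 0.0002 0.0011] rot [ 0.279 -0.004  0.   ] rows>=2.2
```

>>> {"fn": "move_arm", "kwargs": {"grip": [0.05,0.05,0.05,0.05], "linear": [[0,0,0.001],[0.01,0,0.001],[0.025,0,0.001],[0.035,0,0.001]], "rotation": [[0.12,0,0],[0.24,0,0],[0.28,0,0],[0.28,0,0]]}}

```text
clock: 27.8
tcp_pos: [554.3, 4.6, 148.8]
eef_rot: [-0.034, 0.707, -0.034, -0.705]
force: [-0.5, -0.5, -0.4]
grip_width: 50.1
```

Run:
```python
from h import *
plan([555.4,4.5,90],-95.4)
p=pose();im=save('wrist','w30.png')
```

```text
t=27.80 p [554.3   4.6 148.8] yaw -95.5 tilt [ 0.003  0.001 -1.   ] q1 -0.12 q6 1.55 F [-0.5 -0.5 -0.4] w 50.1
  lin [ 0.0588  0.0001 -0.001 ] rot [-0.002 -0.003  0.001] rows>=1.4
```

View pics/w30.png

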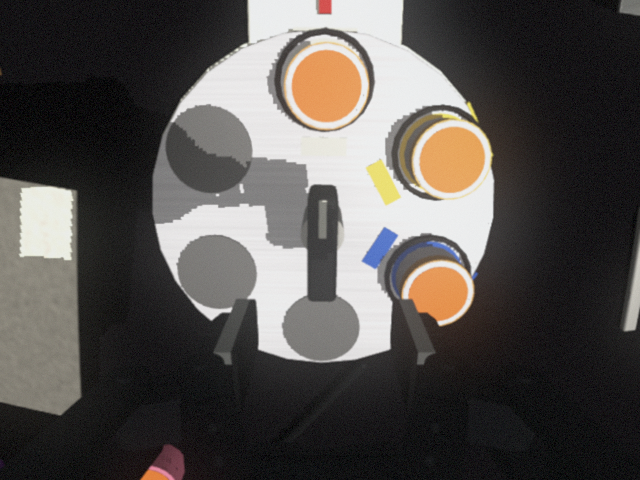

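Run:
```python
from h import *
p=pose();im=vision.get_image('wrist')
q=plane(im,[(321,186),(321.5,299)],98,p);print(q,q.mean(0))
```

```text
[[589.92545366   1.96478548  98.        ]
 [528.53924809   7.65398212  98.        ]] [559.23235087   4.8093838   98.        ]
```

>>> {"fn": "move_arm", "kwargs": {"grip": [0.05,0.05,0.05,0.05,0.05], "linear": [[0.02,0,-0.001],[0.04,0,-0.001],[0.06,0,-0.001],[0.07,0,-0.001],[0.072,0,-0.001]], "rotation": [[0,0,0],[0,0,0],[0,0,0],[0,0,0],[0,0,0]]}}

```text
clock: 28.32
tcp_pos: [551.6, 4.6, 73.0]
eef_rot: [0.034, -0.704, 0.033, 0.709]
force: [-0.6, 0.5, 0.3]
grip_width: 49.8
```

Run:
```python
from h import *
plan([555.4,4.5,60],-95.4)
p=pose();im=save('wrist','w31.png')
```

```text
t=28.32 p [551.6   4.6  73. ] yaw -95.4 tilt [-0.006  0.002 -1.   ] q1 -0.12 q6 1.55 F [-0.6  0.5  0.3] w 49.8
  lin [ 0.013  -0.0002 -0.0039] rot [-0.     0.006  0.001] rows>=0.3
```

View pics/w31.png

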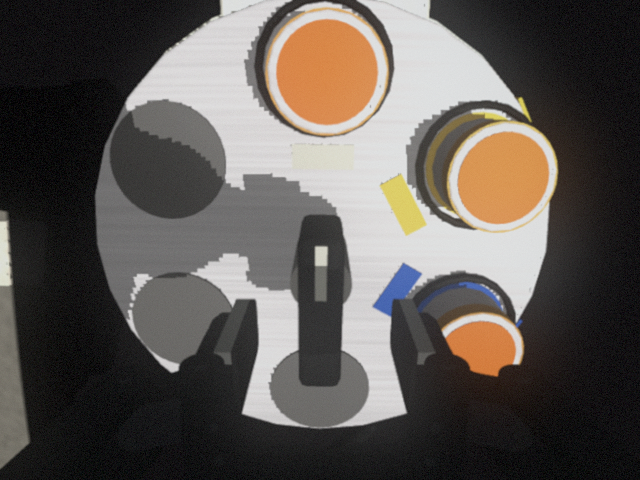

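>>> {"fn": "move_arm", "kwargs": {"grip": [0.05,0.05,0.05,0.04,0.035], "linear": [[0.005,0,-0.004],[0.009,0,-0.004],[0.011,0,-0.004],[0.011,0,-0.004],[0.011,0,-0.004]], "rotation": [[0,0.006,0],[0,0.006,0],[0,0.006,0],[0,0.006,0],[0,0.006,0]]}}

```text
clock: 28.78
tcp_pos: [556.7, 4.2, 63.4]
eef_rot: [-0.034, 0.707, -0.033, -0.706]
force: [1.0, -0.2, 0.6]
grip_width: 35.4
```

Run:
```python
from h import *
plan([555.4,4.5,62],-95.4)
p=pose();im=save('wrist','w32.png')
```

```text
t=28.78 p [556.7   4.2  63.4] yaw -95.4 tilt [ 0.002  0.001 -1.   ] q1 -0.12 q6 1.55 F [ 1.  -0.2  0.6] w 35.4
  lin [ 0.0014 -0.0002  0.0014] rot [-0.    -0.002  0.001] rows>=0.0
```

View pics/w32.png

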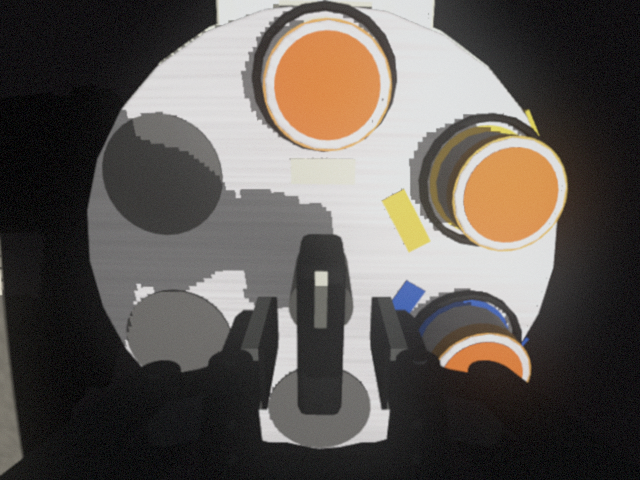

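>>> {"fn": "move_arm", "kwargs": {"grip": [0.025,0.012,0.01,0.01,0.01], "linear": [[0.001,0,0.001],[0.001,0,0.001],[0.001,0,0.001],[0.001,0,0.001],[0.001,0,0.001]], "rotation": [[0,0,0],[0,0,0],[0,0,0],[0,0,0],[0,0,0]], "newtons": 50}}

```text
clock: 29.25
tcp_pos: [556.0, 5.6, 63.0]
eef_rot: [-0.035, 0.707, -0.032, -0.705]
force: [-0.7, 6.0, 2.8]
grip_width: 15.2
```

Run:
```python
from h import *
plan([555.4,4.5,62],-95.4)
p=pose();im=save('wrist','w33.png')
```

```text
t=29.25 p [556.    5.6  63. ] yaw -95.4 tilt [ 0.003  0.003 -1.   ] q1 -0.12 q6 1.55 F [-0.7  6.   2.8] w 15.2
  lin [0.001  0.0012 0.0005] rot [-0.001 -0.003  0.003] rows>=0.0
```

View pics/w33.png

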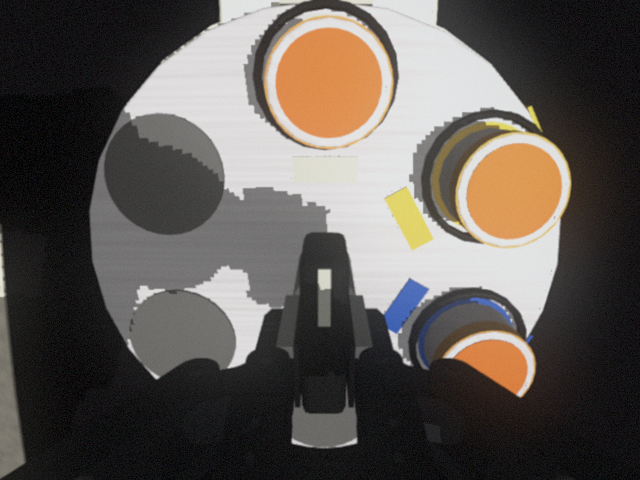

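>>> {"fn": "move_arm", "kwargs": {"grip": [0.01,0.01,0.01,0.01,0.01], "linear": [[0,0,0],[0,0,0],[0,0,0],[0,0,0],[0,0,0]], "rotation": [[-0.05,0,0],[-0.11,0,0],[-0.18,0,0],[-0.25,0,0],[-0.32,0,0]]}}

```text
clock: 29.72
tcp_pos: [556.1, 5.5, 63.0]
eef_rot: [0.079, 0.704, 0.081, -0.701]
force: [0.5, 0.6, 0.3]
grip_width: 14.9
```

Run:
```python
from h import *
plan([555.8,5.6,63],-35.4)
print(r.get_state()['ft_torque'])
```

```text
t=29.72 p [556.1   5.5  63. ] yaw -77.0 tilt [ 0.003  0.003 -1.   ] q1 -0.12 q6 1.22 F [0.5 0.6 0.3] w 14.9
  lin [-0.     -0.0002  0.0002] rot [-0.725 -0.004  0.001] rows>=5.8
[-0.02547457 -0.00269241 -0.32708813]
```

>>> {"fn": "move_arm", "kwargs": {"grip": [0.01,0.01,0.01,0.01,0.01], "linear": [[0,0,0],[0,0,0],[0,0,0],[0,0,0],[0,0,0]], "rotation": [[-0.07,0,0],[-0.14,0,0],[-0.21,0,0],[-0.28,0,0],[-0.35,0,0]]}}

```text
clock: 30.13
tcp_pos: [556.2, 5.1, 63.0]
eef_rot: [0.203, 0.679, 0.203, -0.676]
force: [0.4, -0.9, 0.4]
grip_width: 14.9
```

Run:
```python
from h import *
plan([555.8,5.6,63],-35.4)
print(r.get_state()['ft_torque'])
p=pose();im=save('wrist','w34.png')
```

```text
t=30.13 p [556.2   5.1  63. ] yaw -56.7 tilt [ 0.004  0.002 -1.   ] q1 -0.12 q6 0.87 F [ 0.4 -0.9  0.4] w 14.9
  lin [-0.     -0.0006  0.0001] rot [-0.371 -0.004 -0.001] rows>=3.0
[0.09722216 0.00314681 0.16292435]
```

View pics/w34.png

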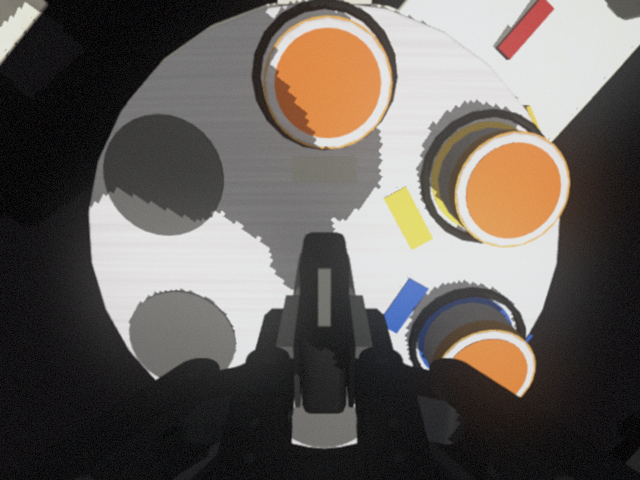

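>>> {"fn": "move_arm", "kwargs": {"grip": [0.01,0.01,0.01,0.01,0.01], "linear": [[0,0,0],[0,0,0],[0,0,0],[0,0,0],[0,0,0]], "rotation": [[-0.08,0,0],[-0.16,0,0],[-0.24,0,0],[-0.31,0,0],[-0.36,0,0]]}}

```text
clock: 30.6
tcp_pos: [556.4, 5.0, 63.0]
eef_rot: [0.323, 0.631, 0.322, -0.628]
force: [1.8, 0.4, -0.8]
grip_width: 15.2
```

Run:
```python
from h import *
plan([555.8,5.6,63],-35.4)
print(r.get_state()['ft_torque'])
```

```text
t=30.60 p [556.4   5.   63. ] yaw -35.8 tilt [ 0.004  0.001 -1.   ] q1 -0.12 q6 0.50 F [ 1.8  0.4 -0.8] w 15.2
  lin [-0.     -0.0008 -0.0002] rot [-0.006 -0.003 -0.002] rows>=0.1
[ 0.06791362 -0.04814229 -0.00560234]
```

>>> {"fn": "move_arm", "kwargs": {"grip": [0.02,0.025,0.025,0.025,0.025], "linear": [[0,0,0],[0,0,0],[0,0,0],[0,0,0],[0,0,0]], "rotation": [[0,0,0],[0,0,0],[0,0,0],[0,0,0],[0,0,0]]}}

```text
clock: 31.02
tcp_pos: [556.4, 4.9, 63.1]
eef_rot: [0.322, 0.631, 0.322, -0.628]
force: [-0.0, 0.1, -0.1]
grip_width: 24.9
```

>>> {"fn": "move_arm", "kwargs": {"grip": [0.025,0.025,0.025,0.025,0.025], "linear": [[0,0,0],[0,0,0],[0,0,0],[0,0,0],[0,0,0]], "rotation": [[0,0,0],[0,0,0],[0,0,0],[0,0,0],[0,0,0]]}}

```text
clock: 31.43
tcp_pos: [556.4, 4.8, 63.1]
eef_rot: [0.322, 0.631, 0.322, -0.628]
force: [-0.4, -1.1, -0.3]
grip_width: 25.0
```

>>> {"fn": "move_arm", "kwargs": {"grip": [0.025,0.025,0.025,0.025,0.025], "linear": [[0,0,0],[0,0,0],[0,0,0],[0,0,0],[0,0,0]], "rotation": [[0,0,0],[0,0,0],[0,0,0],[0,0,0],[0,0,0]]}}

```text
clock: 31.85
tcp_pos: [556.4, 4.9, 63.1]
eef_rot: [0.322, 0.631, 0.322, -0.628]
force: [-0.3, 0.2, 0.7]
grip_width: 24.7
```

>>> {"fn": "move_arm", "kwargs": {"grip": [0.025,0.025,0.025,0.025,0.025], "linear": [[0,0,0],[0,0,0],[0,0,0],[0,0,0],[0,0,0]], "rotation": [[0,0,0],[0,0,0],[0,0,0],[0,0,0],[0,0,0]]}}

```text
clock: 32.27
tcp_pos: [556.4, 4.8, 63.1]
eef_rot: [0.322, 0.631, 0.322, -0.628]
force: [-1.2, 0.3, 0.7]
grip_width: 25.1
```

Run:
```python
from h import *
plan([555.8,5.6,63],-35.4)
print(r.get_state()['ft_torque'])
p=pose();im=save('wrist','w35.png')
s=save('scene','s35.png');crop(s['pixels'],220,190,400,310,4,'s35c.png')
```

```text
t=32.27 p [556.4   4.8  63.1] yaw -35.8 tilt [ 0.004  0.001 -1.   ] q1 -0.12 q6 0.51 F [-1.2  0.3  0.7] w 25.1
  lin [ 0.0001 -0.0009 -0.0003] rot [-0.007 -0.003 -0.003] rows>=0.1
[-0.02200669  0.05083634  0.03438371]
```

View pics/w35.png

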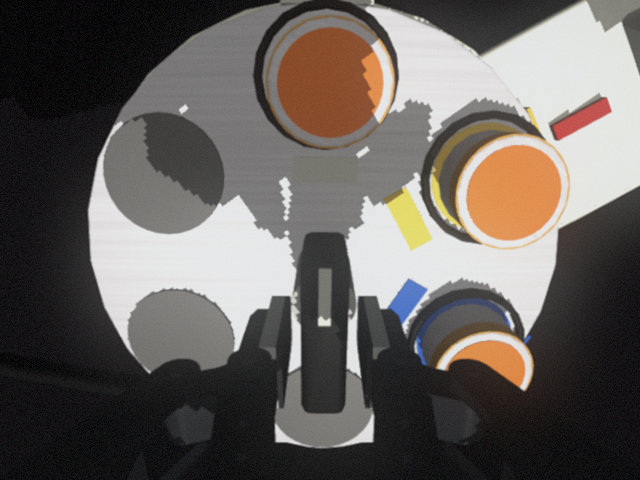

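View pics/s35c.png

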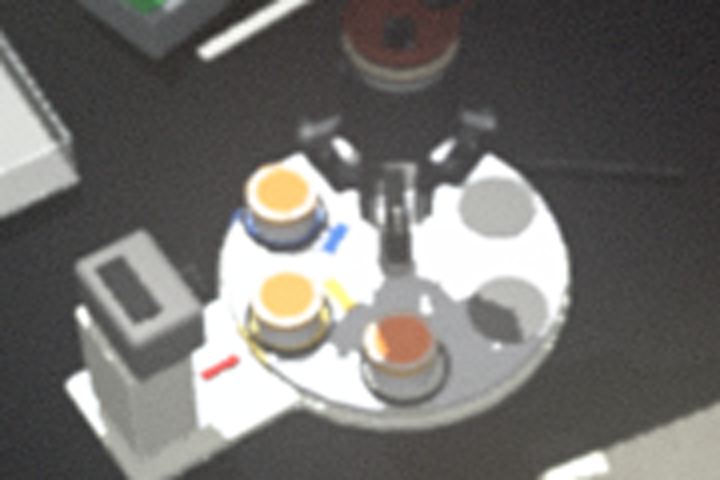

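>>> {"fn": "move_arm", "kwargs": {"grip": [0.012,0.01,0.01,0.01,0.01], "linear": [[0,0,0],[0,0,0],[0,0,0],[0,0,0],[0,0,0]], "rotation": [[0,0,0],[0,0,0],[0,0,0],[0,0,0],[0,0,0]], "newtons": 50}}

```text
clock: 32.78
tcp_pos: [556.4, 4.9, 63.3]
eef_rot: [0.322, 0.631, 0.322, -0.628]
force: [-1.3, 0.3, 2.8]
grip_width: 14.9
```

>>> {"fn": "move_arm", "kwargs": {"grip": [0.01,0.01,0.01,0.01,0.01], "linear": [[0,0,0],[0,0,0],[0,0,0],[0,0,0],[0,0,0]], "rotation": [[-0.05,0,0],[-0.11,0,0],[-0.18,0,0],[-0.25,0,0],[-0.32,0,0]]}}

```text
clock: 33.2
tcp_pos: [556.6, 4.8, 63.3]
eef_rot: [0.419, 0.571, 0.418, -0.568]
force: [0.6, -0.4, 1.1]
grip_width: 15.0
```

>>> {"fn": "move_arm", "kwargs": {"grip": [0.01,0.01,0.01,0.01,0.01], "linear": [[0,0,0],[0,0,0],[0,0,0],[0,0,0],[0,0,0]], "rotation": [[-0.07,0,0],[-0.14,0,0],[-0.21,0,0],[-0.28,0,0],[-0.35,0,0]]}}

```text
clock: 33.62
tcp_pos: [556.9, 4.7, 63.2]
eef_rot: [0.514, 0.489, 0.512, -0.486]
force: [0.9, 0.6, 0.7]
grip_width: 14.9
```

Run:
```python
from h import *
plan([555.8,5.2,63],24.6)
print(r.get_state()['ft_torque'])
```

```text
t=33.62 p [556.9   4.7  63.2] yaw 2.9 tilt [ 0.005  0.001 -1.   ] q1 -0.12 q6 -0.17 F [0.9 0.6 0.7] w 14.9
  lin [ 0.0002 -0.0011 -0.0005] rot [-0.378 -0.    -0.005] rows>=3.0
[0.1138476  0.14376558 0.18899337]
```

>>> {"fn": "move_arm", "kwargs": {"grip": [0.01,0.01,0.01,0.01,0.01], "linear": [[0,0,0],[0,0,0],[0,0,0],[0,0,0],[0,0,0]], "rotation": [[-0.08,0,0],[-0.16,0,0],[-0.24,0,0],[-0.31,0,0],[-0.365,0,0]]}}

```text
clock: 34.03
tcp_pos: [557.2, 4.8, 63.3]
eef_rot: [0.595, 0.387, 0.592, -0.383]
force: [1.1, -0.1, -0.1]
grip_width: 14.6
```

Run:
```python
from h import *
plan([555.8,5.2,63],24.6)
print(r.get_state()['ft_torque'])
```

```text
t=34.03 p [557.2   4.8  63.3] yaw 24.0 tilt [ 0.006  0.001 -1.   ] q1 -0.12 q6 -0.54 F [ 1.1 -0.1 -0.1] w 14.6
  lin [ 0.0002 -0.0011 -0.0009] rot [-0.01   0.001 -0.006] rows>=0.1
[ 0.08506373  0.16854582 -0.04361837]
```

Release, let settle, and rise.

>>> {"fn": "move_arm", "kwargs": {"grip": [0.02,0.03,0.035,0.035,0.035], "linear": [[0,0,0],[0,0,0],[0,0,0],[0,0,0],[0,0,0]], "rotation": [[0,0,0],[0,0,0],[0,0,0],[0,0,0],[0,0,0]]}}

```text
clock: 34.45
tcp_pos: [557.3, 4.8, 63.3]
eef_rot: [0.595, 0.387, 0.592, -0.384]
force: [0.3, 0.3, 0.2]
grip_width: 35.3
```

>>> {"fn": "move_arm", "kwargs": {"grip": [0.035,0.035,0.04,0.05,0.06], "linear": [[0,0,0],[-0.02,0,0],[-0.05,0,0],[-0.09,0,0],[-0.11,0,0]], "rotation": [[0,0,0],[0,0,0],[0,0,0],[0,0,0],[0,0,0]]}}

```text
clock: 34.87
tcp_pos: [558.7, 4.4, 177.7]
eef_rot: [0.596, 0.388, 0.59, -0.383]
force: [2.0, 0.6, 0.5]
grip_width: 59.0
```

Run:
```python
from h import *
plan([549,-317,180],7.5)
save('wrist','w36.png')
s=save('scene','s36.png');crop(s['pixels'],220,140,400,310,3.5,'s36c.png')
```

```text
t=34.87 p [558.7   4.4 177.7] yaw 24.0 tilt [ 0.012  0.001 -1.   ] q1 -0.12 q6 -0.54 F [2.  0.6 0.5] w 59.0
  lin [-0.0027 -0.1394  0.2897] rot [ 0.288  0.003 -0.011] rows>=7.7
```

View pics/w36.png

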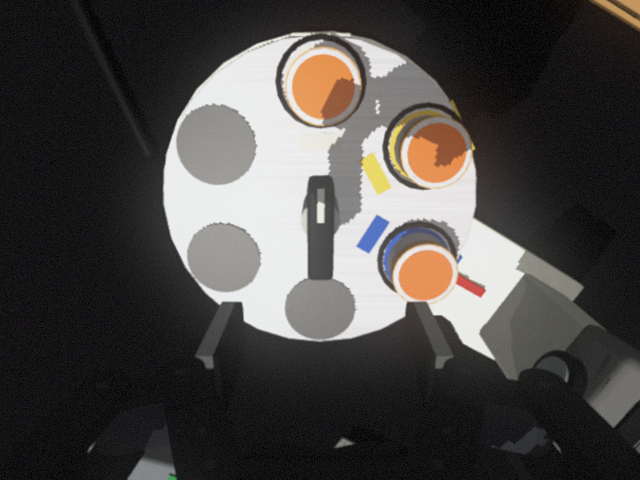

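View pics/s36c.png

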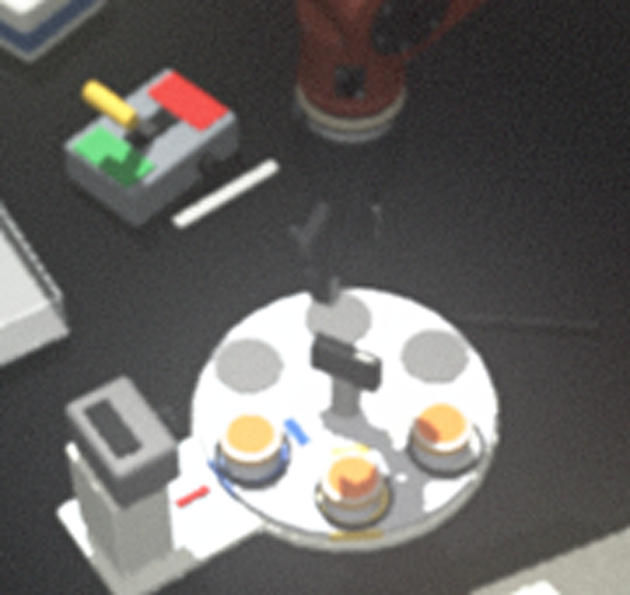

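>>> {"fn": "move_arm", "kwargs": {"grip": [0.06,0.06,0.06,0.06,0.06], "linear": [[-0.005,-0.015,0.034],[-0.005,-0.032,0.068],[-0.005,-0.05,0.102],[-0.005,-0.068,0.136],[-0.005,-0.085,0.17]], "rotation": [[0.06,0,0],[0.12,0,-0.01],[0.18,0,-0.01],[0.24,0,-0.01],[0.288,0,-0.01]]}}

```text
clock: 35.38
tcp_pos: [551.0, -186.9, 182.8]
eef_rot: [0.533, 0.468, 0.529, -0.466]
force: [1.0, -0.2, 0.1]
grip_width: 59.7
```

Run:
```python
from h import *
plan([549,-317,160],7.5)
```

```text
t=35.38 p [ 551.  -186.9  182.8] yaw 7.3 tilt [ 0.006 -0.002 -1.   ] q1 -0.45 q6 -0.58 F [ 1.  -0.2  0.1] w 59.7
  lin [ 0.023  -0.0187  0.1287] rot [-0.003  0.003 -0.006] rows>=3.2
```

>>> {"fn": "move_arm", "kwargs": {"grip": [0.06,0.06,0.06,0.06,0.06], "linear": [[0,-0.006,0.04],[0,-0.012,0.08],[0.01,-0.018,0.115],[0.02,-0.019,0.128],[0.02,-0.019,0.128]], "rotation": [[0,0,0],[0,0,0],[0,0,0],[0,0,0],[0,0,0]]}}

```text
clock: 35.8
tcp_pos: [546.1, -318.5, 159.0]
eef_rot: [0.53, 0.469, 0.53, -0.468]
force: [-0.3, 0.2, -1.1]
grip_width: 59.7
```

Run:
```python
from h import *
plan([548,-317,75],7.5)
save('wrist','w37.png')
```

```text
t=35.80 p [ 546.1 -318.5  159. ] yaw 7.1 tilt [ 0.001  0.001 -1.   ] q1 -0.64 q6 -0.76 F [-0.3  0.2 -1.1] w 59.7
  lin [ 0.084   0.0019 -0.0012] rot [-0.007 -0.001 -0.001] rows>=2.0
```

View pics/w37.png

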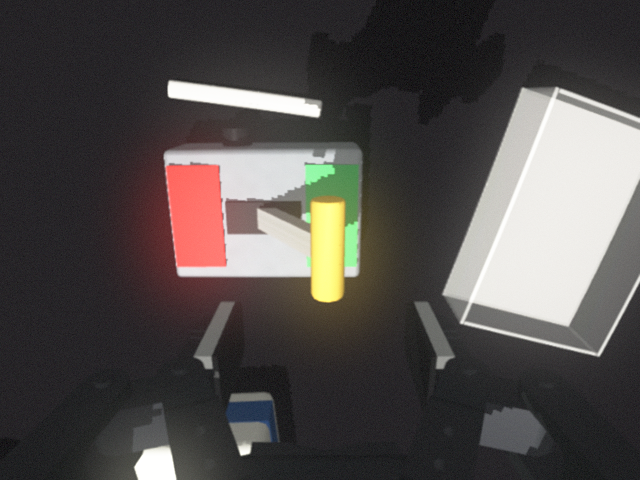

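>>> {"fn": "move_arm", "kwargs": {"grip": [0.06,0.06,0.06,0.06,0.06], "linear": [[0.03,0.002,-0.001],[0.06,0.002,-0.001],[0.078,0.002,-0.001],[0.085,0.002,-0.001],[0.085,0.002,-0.001]], "rotation": [[0,0,0],[0,0,0],[0,0,0],[0,0,0],[0,0,0]]}}

```text
clock: 36.27
tcp_pos: [546.9, -311.7, 71.8]
eef_rot: [0.528, 0.468, 0.533, -0.466]
force: [-0.4, 0.3, 0.3]
grip_width: 59.8
```

>>> {"fn": "move_arm", "kwargs": {"grip": [0.06,0.06,0.06,0.06,0.06], "linear": [[0,-0.015,0],[0,-0.03,0],[0,-0.045,0],[0,-0.06,0],[0,-0.07,0]], "rotation": [[0,0,0],[0,0,0],[0,0,0],[0,0,0],[0,0,0]]}}

```text
clock: 36.68
tcp_pos: [481.6, -322.4, 77.3]
eef_rot: [0.533, 0.468, 0.529, -0.466]
force: [-0.1, -0.7, 1.0]
grip_width: 60.2
```

>>> {"fn": "move_arm", "kwargs": {"grip": [0.06,0.06,0.06,0.06], "linear": [[0,-0.01,0],[0,-0.016,0],[0,-0.016,0],[0,-0.013,0]], "rotation": [[0,0,0],[0,0,0],[0,0,0],[0,0,0]]}}

```text
clock: 37.02
tcp_pos: [468.0, -323.7, 77.0]
eef_rot: [0.532, 0.469, 0.529, -0.466]
force: [0.3, -0.1, -0.3]
grip_width: 60.0
```

Run:
```python
from h import *
plan([466,-328,75],7.5)
save('wrist','w38.png')
```

```text
t=37.02 p [ 468.  -323.7   77. ] yaw 7.3 tilt [ 0.005  0.    -1.   ] q1 -0.73 q6 -0.86 F [ 0.3 -0.1 -0.3] w 60.0
  lin [ 0.002  -0.0025  0.004 ] rot [-0.004  0.    -0.005] rows>=0.1
```

View pics/w38.png

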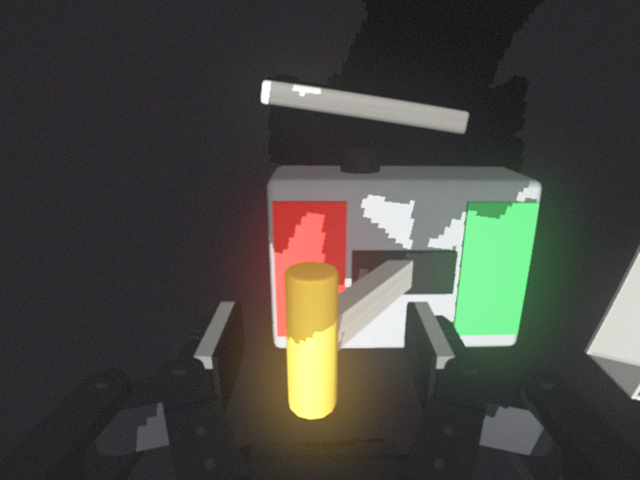

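>>> {"fn": "move_arm", "kwargs": {"grip": [0.06,0.06,0.06,0.06,0.06], "linear": [[-0.03,0,0],[-0.07,0,0],[-0.105,0,0],[-0.115,0.004,-0.03],[-0.115,0.01,-0.065]], "rotation": [[0,0,0],[0,0,0],[0,0,0],[-0.06,0,0],[-0.12,0,0]]}}

```text
clock: 37.48
tcp_pos: [473.3, -261.2, 197.5]
eef_rot: [0.563, 0.436, 0.552, -0.433]
force: [0.6, 1.3, -1.1]
grip_width: 59.6
```

Run:
```python
from h import *
plan([556.5,5,180],24.3)
```

```text
t=37.48 p [ 473.3 -261.2  197.5] yaw 14.2 tilt [ 0.015 -0.006 -1.   ] q1 -0.64 q6 -0.88 F [ 0.6  1.3 -1.1] w 59.6
  lin [ 0.017   0.1455 -0.238 ] rot [-0.177  0.011 -0.012] rows>=6.7
```

>>> {"fn": "move_arm", "kwargs": {"grip": [0.06,0.06,0.06,0.06,0.06], "linear": [[0,0.021,-0.034],[0,0.042,-0.068],[0,0.063,-0.102],[0,0.084,-0.136],[0,0.104,-0.17]], "rotation": [[-0.04,0,-0.01],[-0.08,0.01,-0.01],[-0.12,0.01,-0.01],[-0.16,0.01,-0.01],[-0.177,0.01,-0.01]]}}

```text
clock: 37.9
tcp_pos: [533.3, -68.8, 197.0]
eef_rot: [0.595, 0.383, 0.594, -0.383]
force: [0.2, -0.1, -0.8]
grip_width: 60.2
```

Run:
```python
from h import *
plan([556.5,5,150],24.3)
```

```text
t=37.90 p [533.3 -68.8 197. ] yaw 24.4 tilt [ 0.002  0.    -1.   ] q1 -0.26 q6 -0.69 F [ 0.2 -0.1 -0.8] w 60.2
  lin [ 0.0471  0.0515 -0.0576] rot [ 0.002  0.001 -0.002] rows>=2.2
```

>>> {"fn": "move_arm", "kwargs": {"grip": [0.05,0.05,0.05,0.05,0.05], "linear": [[0.005,0.02,-0.022],[0.015,0.04,-0.045],[0.03,0.051,-0.057],[0.045,0.0515,-0.0576],[0.047,0.0515,-0.0576]], "rotation": [[0,0,0],[0,0,0],[0,0,0],[0,0,0],[0,0,0]]}}

```text
clock: 38.32
tcp_pos: [554.4, 7.0, 146.5]
eef_rot: [0.593, 0.382, 0.596, -0.383]
force: [-0.8, -0.3, -0.6]
grip_width: 50.1
```

Run:
```python
from h import *
plan([556.5,5,75],24.3)
save('wrist','w39.png')
```

```text
t=38.32 p [554.4   7.  146.5] yaw 24.6 tilt [-0.004  0.001 -1.   ] q1 -0.11 q6 -0.54 F [-0.8 -0.3 -0.6] w 50.1
  lin [0.0714 0.0013 0.0029] rot [ 0.005 -0.003  0.004] rows>=1.7
```

View pics/w39.png

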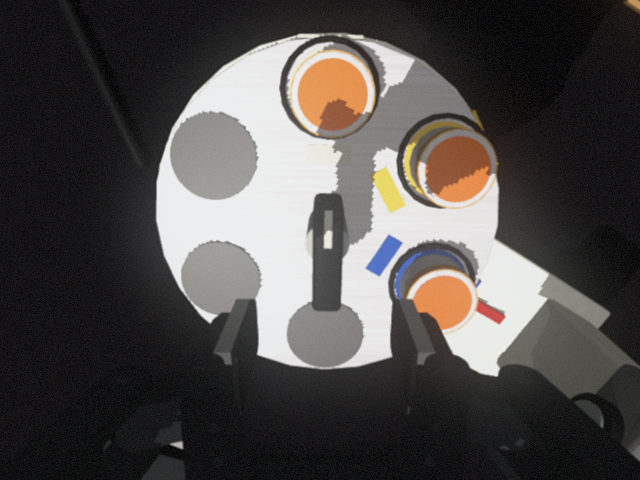

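>>> {"fn": "move_arm", "kwargs": {"grip": [0.05,0.05,0.05,0.05,0.05], "linear": [[0.02,0.001,0.003],[0.045,0.001,0.003],[0.068,0.001,0.003],[0.078,0.001,0.003],[0.08,0.001,0.003]], "rotation": [[0,0,0],[0,0,0],[0,0,0],[0,0,0],[0,0,0]]}}

```text
clock: 38.78
tcp_pos: [554.6, 3.5, 65.1]
eef_rot: [0.592, 0.382, 0.597, -0.384]
force: [-0.6, -0.8, -0.7]
grip_width: 49.5
```

Run:
```python
from h import *
plan([556.8,5,63],24.3)
save('wrist','w40.png')
```

```text
t=38.78 p [554.6   3.5  65.1] yaw 24.4 tilt [-0.008  0.001 -1.   ] q1 -0.12 q6 -0.55 F [-0.6 -0.8 -0.7] w 49.5
  lin [ 0.0021  0.0026 -0.0005] rot [ 0.002 -0.005  0.007] rows>=0.1
```

View pics/w40.png

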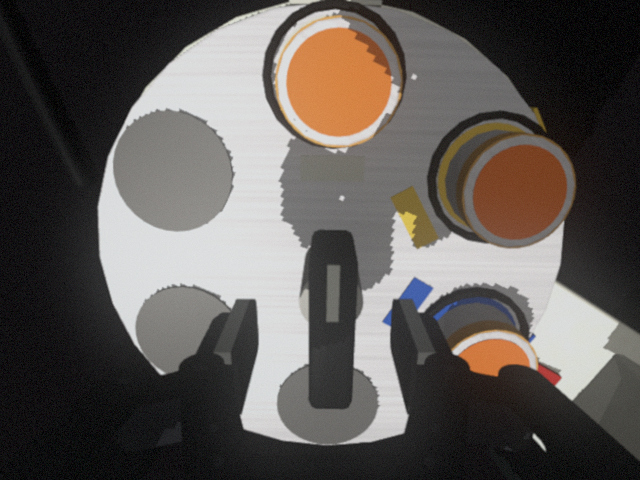

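>>> {"fn": "move_arm", "kwargs": {"grip": [0.04,0.03,0.015,0.01,0.01], "linear": [[0.002,0.003,0],[0.002,0.003,0],[0.002,0.003,0],[0.002,0.003,0],[0.002,0.003,0]], "rotation": [[0,-0.005,0.007],[0,-0.005,0.007],[0,-0.005,0.007],[0,-0.005,0.007],[0,-0.005,0.007]], "newtons": 50}}

```text
clock: 39.25
tcp_pos: [557.7, 3.6, 66.0]
eef_rot: [0.595, 0.382, 0.594, -0.383]
force: [-4.9, -3.9, 6.6]
grip_width: 14.5
```

>>> {"fn": "move_arm", "kwargs": {"grip": [0.01,0.01], "linear": [[0,0,0],[0,0,0]], "rotation": [[0,0,0],[0,0,0]]}}

```text
clock: 39.42
tcp_pos: [557.6, 3.5, 66.0]
eef_rot: [0.595, 0.382, 0.594, -0.383]
force: [-0.3, -0.1, -3.0]
grip_width: 14.7
```

Run:
```python
from h import *
plan([556.8,5,63],24.3)
```

```text
t=39.42 p [557.6   3.5  66. ] yaw 24.5 tilt [ 0.    -0.003 -1.   ] q1 -0.12 q6 -0.54 F [-0.3 -0.1 -3. ] w 14.7
  lin [ 0.003  -0.0002 -0.0017] rot [0.003 0.003 0.001] rows>=0.1
```

>>> {"fn": "move_arm", "kwargs": {"grip": [0.01,0.01,0.01,0.01,0.01], "linear": [[0,0,0],[0,0,0],[0,0,0],[0,0,0],[0,0,0]], "rotation": [[0.05,0,0],[0.11,0,0],[0.18,0,0],[0.25,0,0],[0.32,0,0]]}}

```text
clock: 39.83
tcp_pos: [557.0, 3.4, 66.0]
eef_rot: [0.526, 0.472, 0.525, -0.474]
force: [-2.1, -1.0, -1.9]
grip_width: 14.7
```

>>> {"fn": "move_arm", "kwargs": {"grip": [0.01,0.01,0.01,0.01,0.01], "linear": [[0,0,0],[0,0,0],[0,0,0],[0,0,0],[0,0,0]], "rotation": [[0.07,0,0],[0.14,0,0],[0.21,0,0],[0.28,0,0],[0.35,0,0]]}}

```text
clock: 40.25
tcp_pos: [556.1, 3.4, 66.0]
eef_rot: [-0.435, -0.556, -0.434, 0.56]
force: [-2.6, -1.1, -1.7]
grip_width: 14.9
```

Run:
```python
from h import *
plan([556.2,5,65],-35.4)
print(r.get_state()['ft_torque'])
save('wrist','w41.png')
```

```text
t=40.25 p [556.1   3.4  66. ] yaw -14.2 tilt [-0.003 -0.004 -1.   ] q1 -0.12 q6 0.13 F [-2.6 -1.1 -1.7] w 14.9
  lin [ 0.001  -0.0003 -0.0016] rot [0.37  0.005 0.001] rows>=3.0
[-0.00359362  0.31877511 -0.20919705]
```

View pics/w41.png

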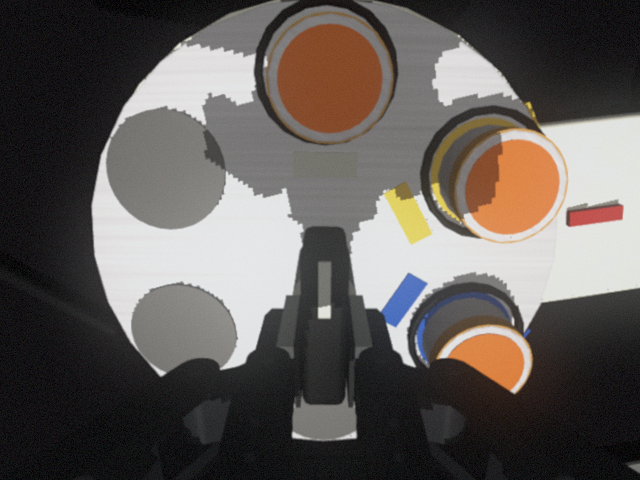

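>>> {"fn": "move_arm", "kwargs": {"grip": [0.01,0.01,0.01,0.01,0.01], "linear": [[0,0,0],[0,0,-0.001],[0,0,-0.001],[0,0,-0.001],[0,0,-0.001]], "rotation": [[0.07,0,0],[0.14,0,0],[0.21,0,0],[0.28,0,0],[0.35,0,0]]}}

```text
clock: 40.72
tcp_pos: [555.4, 3.7, 66.0]
eef_rot: [-0.33, -0.623, -0.329, 0.628]
force: [-3.1, -3.6, 0.1]
grip_width: 14.6
```

>>> {"fn": "move_arm", "kwargs": {"grip": [0.01,0.01,0.01,0.01,0.01], "linear": [[0,0,0],[0,0,0],[0,0,0],[0,0,0],[0,0,0]], "rotation": [[0.07,0,0],[0.14,0,0],[0.21,0,0],[0.28,0,0],[0.35,0,0]]}}

```text
clock: 41.13
tcp_pos: [554.9, 4.2, 66.0]
eef_rot: [-0.216, -0.671, -0.214, 0.676]
force: [-3.1, 0.2, -0.9]
grip_width: 15.0
```

>>> {"fn": "move_arm", "kwargs": {"grip": [0.01,0.01,0.01,0.01,0.01], "linear": [[0,0,0],[0,0,0],[0,0,0],[0,0,0],[0,0,0]], "rotation": [[0.07,0,0],[0.14,0,0],[0.21,0,0],[0.28,0,0],[0.35,0,0]]}}

```text
clock: 41.55
tcp_pos: [554.5, 4.9, 66.0]
eef_rot: [-0.094, -0.698, -0.093, 0.704]
force: [-1.2, 1.8, -2.2]
grip_width: 15.2
```

Run:
```python
from h import *
plan([556.2,5,65],-95.4)
print(r.get_state()['ft_torque'])
```

```text
t=41.55 p [554.5   4.9  66. ] yaw -74.8 tilt [-0.008 -0.003 -1.   ] q1 -0.12 q6 1.19 F [-1.2  1.8 -2.2] w 15.2
  lin [ 0.001   0.0004 -0.0017] rot [ 0.359  0.008 -0.002] rows>=2.9
[ 0.38996226  0.03641301 -0.22180679]
```

>>> {"fn": "move_arm", "kwargs": {"grip": [0.01,0.01,0.01,0.01,0.01], "linear": [[0,0,0],[0,0,-0.001],[0,0,-0.001],[0,0,-0.001],[0,0,-0.001]], "rotation": [[0.07,0,0],[0.15,0.005,0],[0.23,0.008,0],[0.3,0.008,0],[0.355,0.008,0]]}}

```text
clock: 41.97
tcp_pos: [554.6, 5.8, 66.0]
eef_rot: [0.032, -0.706, 0.033, 0.707]
force: [-1.6, 1.2, -0.7]
grip_width: 14.7
```

Run:
```python
from h import *
plan([556.2,5,65],-95.4)
print(r.get_state()['ft_torque'])
```

```text
t=41.97 p [554.6   5.8  66. ] yaw -95.3 tilt [-0.002 -0.001 -1.   ] q1 -0.12 q6 1.55 F [-1.6  1.2 -0.7] w 14.7
  lin [ 0.001   0.0006 -0.0017] rot [ 0.002  0.001 -0.001] rows>=0.0
[0.26506512 0.36614466 0.00574253]
```

Release, settle and rise.

>>> {"fn": "move_arm", "kwargs": {"grip": [0.02,0.03,0.035,0.035,0.035], "linear": [[0,0,0],[0,0,0],[0,0,0],[0,0,0],[0,0,0]], "rotation": [[0,0,0],[0,0,0],[0,0,0],[0,0,0],[0,0,0]]}}

```text
clock: 42.38
tcp_pos: [555.3, 5.7, 66.6]
eef_rot: [0.032, -0.706, 0.033, 0.706]
force: [-0.0, 0.1, 0.4]
grip_width: 34.7
```

>>> {"fn": "move_arm", "kwargs": {"grip": [0.035,0.035,0.04,0.05,0.05], "linear": [[-0.015,0,0],[-0.04,0,0],[-0.08,0,0],[-0.12,0,0],[-0.14,0,0]], "rotation": [[0,0,0],[0,0,0],[0,0,0],[0,0,0],[0,0,0]]}}

```text
clock: 42.8
tcp_pos: [558.1, 5.5, 212.4]
eef_rot: [-0.031, 0.709, -0.033, -0.704]
force: [1.3, -0.2, 1.3]
grip_width: 50.3
```

>>> {"fn": "move_arm", "kwargs": {"grip": [0.05,0.05,0.05,0.05,0.05], "linear": [[0,0,0.02],[0,0,0.055],[0,0,0.09],[0,0,0.11],[0,0,0.12]], "rotation": [[0,0,0],[0,0,0],[0,0,0],[0,0,0],[0,0,0]]}}

```text
clock: 43.22
tcp_pos: [436.2, 16.7, 211.2]
eef_rot: [-0.031, 0.709, -0.032, -0.704]
force: [0.3, 0.5, -0.4]
grip_width: 49.8
```

>>> {"fn": "move_arm", "kwargs": {"grip": [0.05,0.05,0.05,0.05,0.05], "linear": [[0,0,0],[0,0,0],[0,0,0],[0,0,0],[0,0,0]], "rotation": [[0,0,0],[0,0,0],[0,0,0],[0,0,0],[0,0,0]]}}

```text
clock: 43.63
tcp_pos: [437.2, 16.5, 211.3]
eef_rot: [-0.031, 0.709, -0.032, -0.704]
force: [0.6, 0.3, 0.5]
grip_width: 49.6
```

Run:
```python
from h import *
plan([430,5,190],-95.4)
save('wrist','w42.png')
s=save('scene','s42.png')
t=save('top','t42.png')
```

```text
t=43.63 p [437.2  16.5 211.3] yaw -95.1 tilt [ 0.007 -0.002 -1.   ] q1 -0.12 q6 1.54 F [0.6 0.3 0.5] w 49.6
  lin [0.0212 0.0121 0.0063] rot [ 0.005 -0.008 -0.001] rows>=0.6
```

View pics/w42.png

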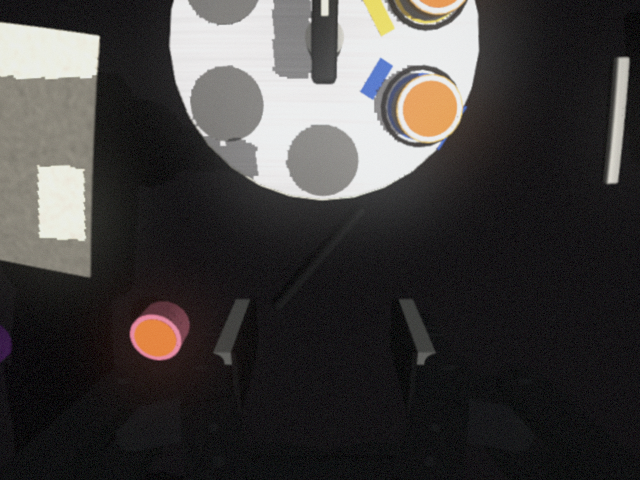

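View pics/s42.png

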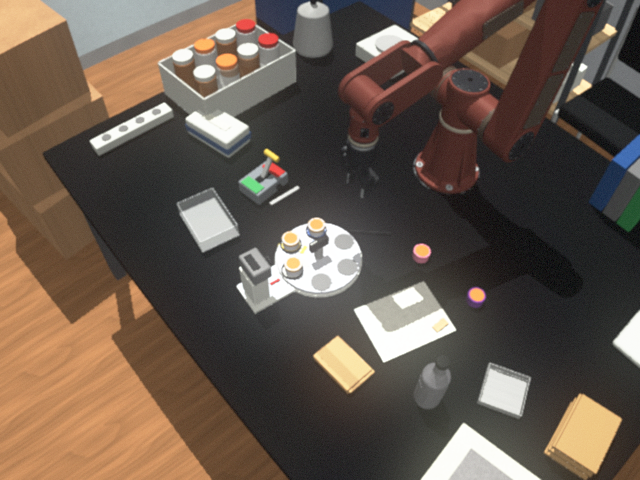

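View pics/t42.png

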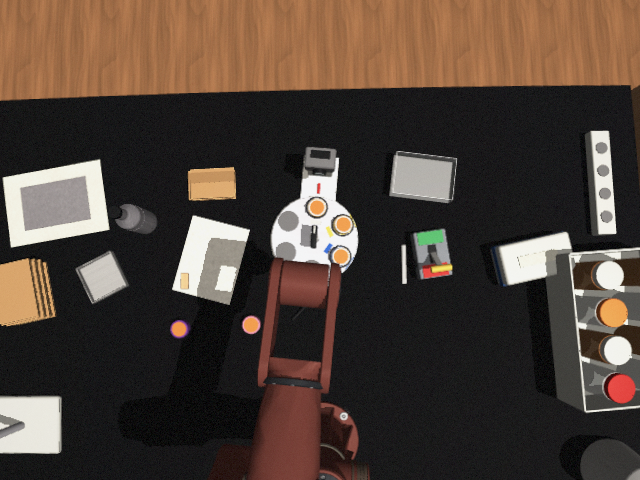

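Run:
```python
from h import *
t=vision.get_image('top')
for b in blobs(t['pixels'],(5,120,120),(18,255,255),40)[0]:
    if b[1]<300: print(b[0],b[1],plane(t,b[0],54)[0].round(1))
crop(t['pixels'],160,140,480,340,2.5,'tf.png')
a=cv2.imread('pics/t42.png').astype(int);b=cv2.imread('pics/top0.png').astype(int)
d=(abs(a-b).max(2)>70).astype(np.uint8); n,l,st,ce=cv2.connectedComponentsWithStats(d)
print([(ce[i].round(),st[i][4]) for i in range(1,n) if st[i][4]>12])
```

```text
[316.6 206.9] 141 [640.2  -4.7  54. ]
[343. 224.] 144 [591.3 -76.   54. ]
[340.4 256.1] 147 [503.5 -66.7  54. ]
[ 48.6 289.3] 165 [428.6 740.7  54. ]
[269.4 318.2] 45 [339.5 129.3  54. ]
[250.6 324.6] 157 [323.3 180.5  54. ]
[178.5 328.7] 151 [315.6 377.1  54. ]
[352.7 443.3] 63 [  2.8 -87.6  54. ]
[(array([317., 207.]), np.int32(155)), (array([312., 212.]), np.int32(35)), (array([339., 227.]), np.int32(86)), (array([218., 263.]), np.int32(2109)), (array([430., 237.]), np.int32(249)), (array([434., 248.]), np.int32(24)), (array([303., 312.]), np.int32(5340)), (array([436., 266.]), np.int32(228)), (array([251., 325.]), np.int32(245)), (array([595., 391.]), np.int32(188)), (array([620., 391.]), np.int32(523)), (array([286., 386.]), np.int32(33)), (array([289., 436.]), np.int32(4109)), (array([346., 426.]), np.int32(489)), (array([616., 408.]), np.int32(144)), (array([623., 431.]), np.int32(394)), (array([339., 452.]), np.int32(15)), (array([386., 452.]), np.int32(18)), (array([389., 468.]), np.int32(970)), (array([565., 471.]), np.int32(604)), (array([372., 457.]), np.int32(25)), (array([635., 475.]), np.int32(78)), (array([326., 472.]), np.int32(22))]
```

View pics/tf.png

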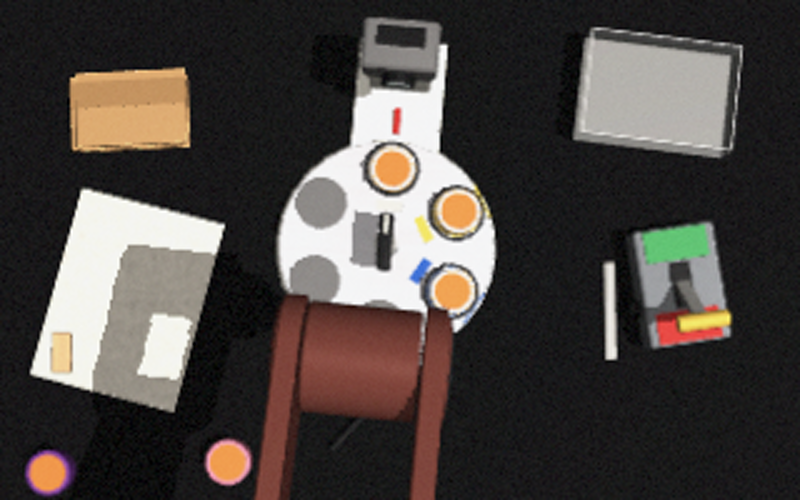

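The crop shows tins in the white (316,207), yellow (343,224) and blue (340,256) wells. White faces the pointer, the lever is at red, and the look-alikes, tag, forceps and pen have not moved.

Run:
```python
from h import *
print(r.hand_in())
```

```text
the job is handed in; nothing more can be done
None
```

The job is done in the order you asked and was handed in at about 44 s of robot time, well under the 208 s limit.

**What I did**
- Threw the lever to red, then stood the three tins from the sheet in the blue, yellow and white wells. The carousel already had white facing the reader.
- Threw the lever to green, turned the carousel one click to yellow and let it rest about 1.7 s, then one more click to blue.
- Threw the lever back to red and turned the carousel back to white.

**Last checks:** The top, scene and wrist pictures show all three tins in their wells, white facing the pointer and the lever at red. The tag, forceps, pen and the pink and purple look-alikes are where they started. The arm is clear of everything.

**What failed or disagreed**
- **Missed lever push:** My first pass at the lever went over the bar. The fingertips stood about 20–30 mm farther back than the stated 14 mm ahead of the TCP. I worked with the measured value from then on.
- **Brief contact:** While I moved the third tin over the white well, the wrist force showed about 10 N for a moment, probably the gripper touching the hub bar. I backed off, turned the gripper 90 degrees and placed the tin without further contact. Nothing moved.
- **Well position:** The white well's tin reads about 2–3 mm short of my estimate in the last top picture, which is roughly the camera's accuracy.

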